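# Wedge the split clamp open, key it and unload the handle blanks

### The job

Take the wedge from its holder and open the press-fitted split clamp with it: drive it down into the seam's notches at the left and right ends by turns, a few millimetres at a time so that neither end gets more than about 6 mm ahead of the other, until both ends stand evenly open by about 12 mm. Then plug the spacer key fully home into the socket in the middle of the seam, and only after that draw every blank standing in the clamp and put it in the tray, standing or lying. Put the wedge back in its holder, and leave the other things on the bench alone.

Things in the scene. Friction and masses are not known exactly. Their poses are not given: they have to be found in the camera images.
- clamp: split clamp fixed to the bench: steel base plate 120 x 364 mm, 16 mm thick, carrying two pale wooden halves, each 40 mm wide and 344 mm long, flat top 110 mm above the bench. Origin on the bench under the seam's middle; x points across the seam from the fixed half (robot's side, seam face at x = 0) to the loose half, y along the seam to its left end. Blanks stand in 36 mm bores along the seam
- loose_half: the loose half of the clamp (the +x half), pressed on two guide pins at y = +150 and -150 mm of the clamp; its x axis is parallel to the clamp's x axis when the halves are parallel
- gap_left (a joint): opening of the seam at the left end, m: 0 closed, stop at 0.014; stays where left (8 N friction at each end), and one end hardly moves the other. Wedge upright, its x along the clamp's x, flat back on the fixed half's seam face, pushed straight down (10 to 20 N) to depth d (m) below the top, opens its end by 0.3 d - 0.006: 12 mm when the flange meets the top
- gap_right (a joint): the same at the right end (y = -150 mm)
- notch_left (a point): left wedge notch: a point on the fixed half's seam face, at clamp x = 0, y = +150 mm, at the top's height. The loose half is cut back 9 mm here: with the seam closed there is an upright slot from x = 0 to +9 mm, y = 128 to 172 mm (open at the end), free for a blade to a depth of 70 mm
- notch_right (a point): right wedge notch: the same at y = -150 mm
- key_socket (a point): where the key's axis belongs, at the height of the clamp's top: clamp x = +6 mm, y = 0. The socket is 36 mm wide along the clamp's y; along its x it begins at x = -16 mm and is 32 mm plus the gap long (44 mm when the seam is open 12 mm). It is open down to the base plate
- wedge: hand wedge, point down in its holder: steel blade 26 mm wide (y), z 0 to 60 mm; flange 40 x 36 mm, z 60 to 68; dark wooden handle 24 (x) x 26 (y) mm, z 68 to 124; 0.24 kg. Origin at the point on the flat back, which is the plane x = 0; the front slopes, reaching x = 0.003 + 0.3 z (m). The lowest 7 mm of the back is bevelled. Flange and handle are centred at x = 10.5 mm
- holder: the wedge's holder: a fixed wooden block 80 x 70 x 66 mm with an upright slot 27 (x) x 33 (y) mm through its middle. Origin under its centre. At home the wedge's flange rests on the block, its point 6 mm above the bench, its origin 10.5 mm to -x of the holder's axis (holder's frame)
- key: spacer key standing on the bench: steel shank 40 (x) x 34 (y) mm, z 0 to 22 mm, foot tapered to 35 x 29 mm over the lowest 5 mm; pale wooden head 56 (x) x 34 (y) mm, z 22 to 58; about 0.2 kg. Origin under the foot's centre. Home in the socket, its x along the clamp's x (either way round), the head's shoulders rest on the top and the origin is 88 mm above the bench
- tray: open plywood tray fixed to the bench, 235 (x) x 130 (y) x 40 mm, walls and floor 6 mm. Origin under its centre
- blank_a: turned round wooden handle blank, 34 mm diameter, 150 mm long, standing in the clamp at y = +105 mm with its foot on the base plate; origin at the centre of its foot, z along its length. May be absent
- blank_a_mid (a point): the middle of that blank, on its axis, halfway along its length
- blank_b: turned round wooden handle blank, 34 mm diameter, 130 mm long, standing in the clamp at y = +52 mm with its foot on the base plate; origin at the centre of its foot, z along its length. May be absent
- blank_b_mid (a point): the middle of that blank, on its axis, halfway along its length
- blank_c: turned round wooden handle blank, 33 mm diameter, 150 mm long, standing in the clamp at y = -52 mm with its foot on the base plate; origin at the centre of its foot, z along its length. May be absent
- blank_c_mid (a point): the middle of that blank, on its axis, halfway along its length
- blank_d: turned round wooden handle blank, 34 mm diameter, 150 mm long, standing in the clamp at y = -105 mm with its foot on the base plate; origin at the centre of its foot, z along its length. May be absent
- blank_d_mid (a point): the middle of that blank, on its axis, halfway along its length
- glue_bottle: white squeeze bottle with a red cap, 170 mm tall; a bystander
- block_pale: pale wooden offcut 30 x 48 x 24 mm; a bystander
Mind the look-alikes: they are no part of the job. Leave any pink or yellow look-alike of the key alone.

How it is judged:
By the outcome, as a careful person would: the job done as asked, in the order asked, and still so for the second after the job is handed in, with the robot touching nothing.
Of blank_a, blank_b, blank_c, blank_d only 2 to 4 are there at a start; the rules pass over those that are not, and their reading is None.
At some moment in a run one of key may be knocked a few centimetres aside while the robot is not near it.
It also fails if it takes over 210 s, if anything falls off the work surface, if the arm or the gripper's body presses on something with over 40 N, if the wrist force passes 120 N, or if a joint passes its speed limit or range.

### The arm

A 6-joint arm with a two-finger parallel gripper is mounted at the origin on a cart in front of the work surface, level with it; the furniture and walls round the work are solid. World frame = base frame: x ahead of the robot, y to its left, z up, the work surface at z = 0. Lengths are in m, angles in rad, forces in N, time in s.
With the tool pointing down it reaches from about 0.35 to 0.975 m from the base axis. Payload 4.9 kg.
Tool frame: the origin (TCP) lies on the front face of the gripper's body, between the roots of the fingers; the fingertips stand ctrl.finger_overhang ahead of it and the grasp point (between the pads) lies 54 mm ahead of it (ctrl.finger_overhang is the distance from the TCP to the fingertips, in m); z points along the fingers, y is the line along which they close (so a half turn about z gives the same grasp; the last joint's range is limited). The gripper opens to 85 mm and grips with 20 to 120 N. Pads are 22 mm wide; open, the fingers measure 114 mm over their backs; the gripper's body (76 mm by 85 mm) begins 54 mm behind the grasp point. The pads swing forward as they close: fully open they stand 13 mm farther back than shut.
Start: joints at [1.213, 0.053, 1.613, -0, 1.476, -0.119], TCP at [0.148, 0.607, 0.304] pointing down, gripper open.
Joint ranges: [-3.01, 3.01], [-1.01, 2.22], [0.06, 2.58], [-1.02, 4.17], [0.09, 2.62], [-3.14, 3.14]. Speed limits (rad/s): [2.57, 2.57, 3.14, 3.14, 3.14, 3.14].

### API

Orientations are given as a rotation vector (axis times angle).
In Python, from station import ctrl, vision gives the robot as it stands. The module is installed in compiled form; this text tells all that it offers.
- The arm moves only by the tool drive_tool, never from a script. Its argument "rows" is a list of rows, each a list of 2 entries, a list of its own where there are three numbers: the shift along the tool's x, y, z in m, then the turn about the tool's z in rad. A call has 1 to 10 rows; each row shifts and turns the commanded pose from where the row before left it, along the tool's axes as they then stand; what a row does not reach is not made up. A row lasts 1/10 s, in which the tool goes at most 50 mm and 8.59 degrees, less where a joint would pass 70% of its speed; a pose out of reach is approached as far as the arm can. A call with a gripper value outside its range is refused whole. "jaw" is the closure, from 0 (fully open) to 1 (shut), set as the call begins (left out, the last holds). The fingers move at their own pace and stop on an object; "grip_force" is the grip in N (left out, the last holds). Time passes only in rows, so rows that do not move let the fingers close. It gives the time, the measured TCP pose, the force, the opening and the grip force at its end, in the units of the state.
- ctrl.get_obs(): the state, without advancing time (a new reading comes with each control period).
- vision.get_image(name): name is "side" or "top" or "wrist"; returns a dict with "image" (384x512x3 uint8, blue, green, red), "vertical_fov" (degrees; the focal length in pixels is half the picture's height over the tangent of half this angle, whatever the lens; pixels are square), "cx", "cy" (the principal point, pixels), "R" (3x3) and "t" (3): a world point X has camera coordinates R X + t. Camera axes: x right, y down, z forward; pixel columns grow to the right and rows downward; lengths in m; the calibration is good to about 2 mm. A picture is of the moment at which its call begins. There is no depth.
- ctrl.finish_job(): hands the job in; it is judged then, once.
The state is a dict: "t": time; "q": joint angles; "dq": joint speeds; "effort": joint torques, N m; "tool_pos": TCP position; "tool_rot": TCP orientation; "contact_force": force on the tool from outside, world axes, zero at the start; "wrist_torque": the same for the moment, N m; "opening": finger opening in m; "grip_force": force on a finger pad.
Only numpy, scipy, OpenCV 4.12 (cv2) and the standard library are available. Lean on these libraries where they do the work, as an engineer would, in place of code of your own. Each camera call takes 0.05 s, during which the arm holds its last target. There are 200 camera calls.

## Working session

There is one attempt and no reset: what is moved stays moved. The work goes in short steps, Python scripts to look and compute and a tool call to move; the robot and the scene stay as the last step left them, time stands still between calls to the robot, and variables do not carry over. Pictures are saved under pics/ and viewed, at most 14 in all, crops included, and the job is handed in when it is done.

Besides the shell and the picture viewer there is one more tool, called after "Emit:" as name(argument=value, ...), one argument or row to a line, values as JSON. drive_tool: Moves the arm, as the interface text tells. Its arguments: {"type":"object","properties":{"rows":{"type":"array","items":{"type":"array"}},"jaw":{"type":"number"},"grip_force":{"type":"number"}},"required":["rows"]}

```bash
mkdir -p pics
cat > h.py <<'E'
import numpy as np, cv2, pickle
from station import ctrl, vision
from scipy.spatial.transform import Rotation as Ro
def grab(n,save=None):
    d=vision.get_image(n); 
    if save: cv2.imwrite('pics/'+save+'.png',d['image']); pickle.dump(d,open('pics/'+save+'.pkl','wb'))
    return d
def F(d): return 0.5*d['image'].shape[0]/np.tan(np.radians(d['vertical_fov'])/2)
def ray(d,u,v):
    R=np.array(d['R']);t=np.array(d['t']);f=F(d)
    c=-R.T@t; w=R.T@np.array([(u-d['cx'])/f,(v-d['cy'])/f,1]); return c,w
def onz(d,u,v,z):
    c,w=ray(d,u,v); return c+w*(z-c[2])/w[2]
def proj(d,X):
    p=np.array(d['R'])@np.array(X)+np.array(d['t']); f=F(d); return np.array([d['cx']+f*p[0]/p[2],d['cy']+f*p[1]/p[2]])
E
python3 - <<'E'
from h import *
o=ctrl.get_obs();print(o['tool_pos'],o['tool_rot'],ctrl.finger_overhang,o['opening'],o['t'])
for n in('side','top','wrist'):
    d=grab(n,n+'0');print(n,d['vertical_fov'],d['cx'],d['cy'],-np.array(d['R']).T@d['t'],np.round(d['R'],3).tolist())
E
```

```text
[0.14765951 0.60681068 0.30267881] [-3.74135019e-01 -3.11871210e+00  3.09877764e-03] 0.0726 0.08573980048280283 0.0
side 43.11418089652207 253.1185835055801 195.3336124985531 [-0.58533403 -0.64156586  0.66521603] [[0.422, -0.906, -0.028], [-0.359, -0.139, -0.923], [0.832, 0.4, -0.384]]
top 42.51904184394508 267.6231115448308 192.0317374039635 [ 0.5181733  -0.04234789  1.70424945] [[-0.008, -1.0, 0.01], [-0.998, 0.008, -0.055], [0.055, -0.011, -0.998]]
wrist 60.39940018181103 249.36817599006366 187.15099060830406 [0.07210754 0.62586488 0.37149202] [[0.236, 0.972, -0.001], [0.926, -0.225, 0.302], [0.294, -0.072, -0.953]]
```

View pics/top0.png

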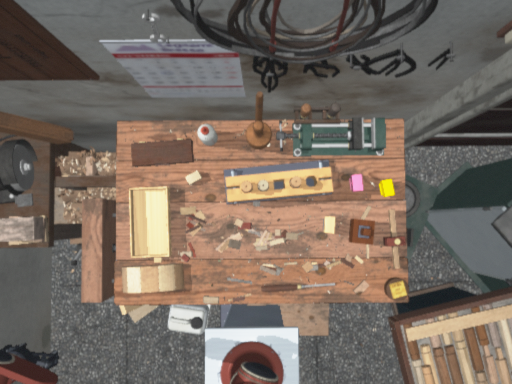

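View pics/side0.png

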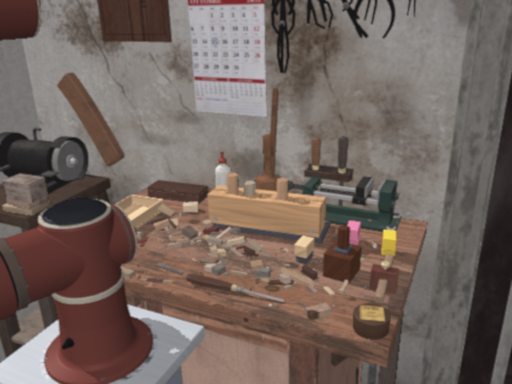

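Top view: the clamp is at about (278,182) and the tray at (150,222). The holder with the wedge is at (361,231).
Key candidates: pale block with a steel foot at (329,225), pale offcut at (193,178), pink at (357,183) and yellow at (388,188). I choose (329,225): in the side view at (303,248) it has a steel foot.

Run:
```python
from h import *
d=pickle.load(open('pics/top0.pkl','rb'));im=d['image']
a=cv2.resize(im[145:260,210:400],None,fx=4.2,fy=4.2,interpolation=cv2.INTER_CUBIC)
cv2.imwrite('pics/topc.png',a)
d2=pickle.load(open('pics/side0.pkl','rb'))
cv2.imwrite('pics/sidec.png',cv2.resize(d2['image'][160:290,190:390],None,fx=4,fy=4,interpolation=cv2.INTER_CUBIC))
print(a.shape)
for n,u,v,z in [('tray',150,222,.04),('clampc',278,182,.11),('holder',361,231,.13),('key',329,225,.058),('pale',193,178,.024),('bottle',206,131,.17)]:
    print(n,onz(d,u,v,z))
```

```text
(483, 798, 3)
tray [0.51194771 0.33568215 0.04      ]
clampc [ 0.63805251 -0.09333881  0.11      ]
holder [ 0.4779236 -0.3558095  0.13     ]
key [ 0.49695471 -0.26365204  0.058     ]
pale [0.66042806 0.19371855 0.024     ]
bottle [0.79538062 0.13253712 0.17      ]
```

View pics/topc.png

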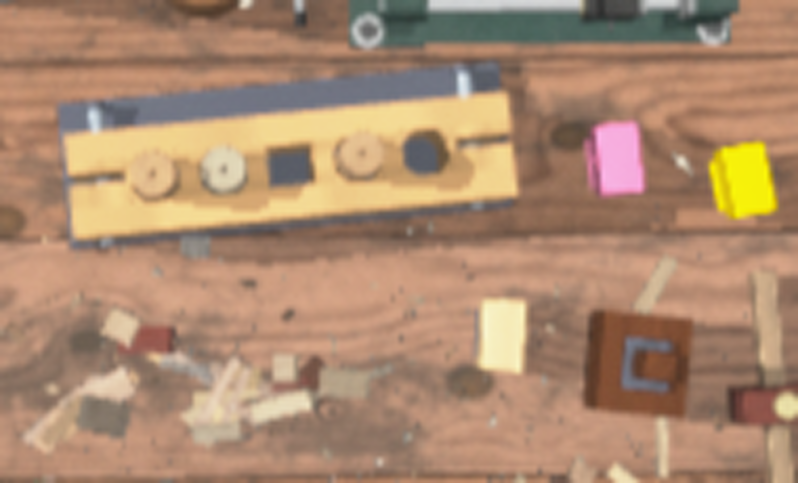

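View pics/sidec.png

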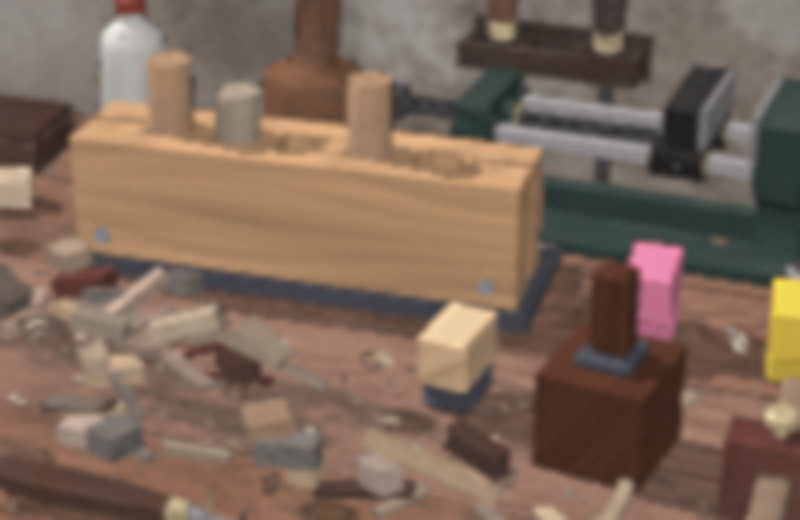

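The top crop shows three blanks (a, b, c at crop (154,174), (223,169), (359,155)) and an empty bore d. The socket is at (291,165), the key's pale head at (502,335), and the wedge in its holder at (650,362). The side crop confirms the key's steel foot at (457,388).

Run:
```python
from h import *
d=pickle.load(open('pics/top0.pkl','rb'));im=d['image'];hsv=cv2.cvtColor(im,cv2.COLOR_BGR2HSV)
def comp(x0,y0,x1,y1,lo,hi):
    m=np.zeros(im.shape[:2],np.uint8);m[y0:y1,x0:x1]=cv2.inRange(hsv,lo,hi)[y0:y1,x0:x1]
    c=max(cv2.findContours(m,cv2.RETR_EXTERNAL,cv2.CHAIN_APPROX_NONE)[0],key=cv2.contourArea);return c
for n,b,z,lo,hi in [('clamp',(215,150,345,210),.11,(12,60,150),(28,190,255)),('key',(315,210,345,240),.058,(12,30,200),(32,190,255)),('holder',(345,215,378,248),.066,(0,80,20),(15,255,125)),('tray',(122,180,178,265),.04,(15,40,150),(32,190,255))]:
    c=comp(*b,lo,hi);w=np.array([onz(d,u,v,z)[:2] for u,v in c[:,0]],np.float32)
    r=cv2.minAreaRect(w);print(n,r, 'px',cv2.minAreaRect(c)[0])
for u,v in[(148,0)]:pass
s=4.2
for n,(a,b),z in [('blA',(154,174),.166),('blB',(223,169),.146),('blC',(359,155),.166),('sock',(291,165),.11),('seamL',(70,180),.11),('seamR',(513,139),.11),('wedgetop',(658,363),.13)]:
    print(n,onz(d,210+a/s,145+b/s,z))
o=ctrl.get_obs();R=Ro.from_rotvec(o['tool_rot']).as_matrix();print(np.round(R,3))
w=pickle.load(open('pics/wrist0.pkl','rb'));print('cam in tool',R.T@(-np.array(w['R']).T@w['t']-o['tool_pos']),np.round(w['R']@R,3))
```

```text
clamp ((0.6318861842155457, -0.09854575991630554), (0.08413754403591156, 0.35167428851127625), 5.239162445068359) px (279.5447692871094, 183.89666748046875)
key ((0.4986272156238556, -0.2619933784008026), (0.03674888238310814, 0.06305404007434845), 89.09048461914062) px (328.5, 224.5)
holder ((0.47131404280662537, -0.3900662660598755), (0.04320657253265381, 0.06949050724506378), 88.91769409179688) px (367.5, 232.5)
tray ((0.5048096776008606, 0.3392605781555176), (0.2551027536392212, 0.13319049775600433), 1.3886228799819946) px (148.91734313964844, 224.19744873046875)
blA [0.62073074 0.00645034 0.166     ]
blB [ 0.62543468 -0.04490819  0.146     ]
blC [ 0.63371928 -0.14621771  0.166     ]
sock [ 0.63059728 -0.09743306  0.11      ]
seamL [0.62033783 0.07291659 0.11      ]
seamR [ 0.64940332 -0.26919986  0.11      ]
wedgetop [ 0.47640372 -0.3738823   0.13      ]
[[-0.972  0.237 -0.001]
 [ 0.237  0.972 -0.002]
 [ 0.    -0.002 -1.   ]]
cam in tool [ 0.07793768  0.00042021 -0.06854126] [[ 0.001  1.    -0.001]
 [-0.953  0.    -0.303]
 [-0.303  0.001  0.953]]
```

Emit:
drive_tool(
  rows=[
    [[-0.038, -0.0165, 0], 0],
    [[-0.038, -0.0165, 0], 0],
    [[-0.038, -0.0165, 0], 0],
    [[-0.038, -0.0165, 0], 0],
    [[-0.038, -0.0165, 0], 0],
    [[-0.038, -0.0165, 0], 0],
    [[-0.038, -0.0165, 0], 0],
    [[-0.038, -0.0165, 0], 0],
    [[-0.038, -0.0165, 0], 0],
    [[-0.038, -0.0165, 0], 0],
  ],
)

```text
t: 1.15
tool_pos: [0.4791, 0.3557, 0.3036]
tool_rot: [-0.374, -3.119, 0.0]
contact_force: [0.1, 0.7, 1.1]
opening: 0.0853
grip_force: 0.0
```

Emit:
drive_tool(
  rows=[
    [[0, 0, 0], 0.139],
    [[0, 0, 0], 0.139],
    [[0, 0, 0], 0.139],
    [[0, 0, 0], 0.139],
    [[0, 0, 0], 0.139],
    [[0, 0, 0], 0.139],
    [[0, 0, 0], 0.139],
    [[0, 0, 0], 0.139],
    [[0, 0, 0], 0.139],
    [[0, 0, 0], 0],
  ],
)

```text
t: 2.15
tool_pos: [0.4779, 0.357, 0.3035]
tool_rot: [-2.129, -2.31, 0.001]
contact_force: [0.3, 0.7, 0.5]
opening: 0.0852
grip_force: 0.0
```

Emit:
drive_tool(
  rows=[
    [[-0.04, -0.004, 0], 0],
    [[-0.04, -0.004, 0], 0],
    [[-0.04, -0.004, 0], 0],
    [[-0.04, -0.004, 0], 0],
    [[-0.04, -0.004, 0], 0],
    [[-0.04, -0.004, 0], 0],
    [[-0.04, -0.004, 0], 0],
    [[-0.04, -0.004, 0], 0],
    [[-0.04, -0.004, 0], 0],
    [[-0.04, -0.004, 0], 0],
  ],
)

```text
t: 3.15
tool_pos: [0.4701, -0.0464, 0.3039]
tool_rot: [2.125, 2.313, 0.0]
contact_force: [0.7, -0.9, -0.4]
opening: 0.0855
grip_force: 0.0
```

Emit:
drive_tool(
  rows=[
    [[-0.04, -0.004, 0], 0],
    [[-0.04, -0.004, 0], 0],
    [[-0.04, -0.004, 0], 0],
    [[-0.04, -0.004, 0], 0],
    [[-0.04, -0.004, 0], 0],
    [[-0.04, -0.004, 0], 0],
    [[-0.04, -0.002, 0], 0],
    [[-0.04, 0, 0], 0],
    [[0, 0, 0], 0],
    [[0, 0, 0], 0],
  ],
)

```text
t: 4.15
tool_pos: [0.4702, -0.3664, 0.3033]
tool_rot: [-2.128, -2.309, -0.001]
contact_force: [-0.5, 0.1, 0.7]
opening: 0.0856
grip_force: 0.0
```

Run:
```python
from h import *
d=grab('wrist','w1');o=ctrl.get_obs();print(o['tool_pos'],np.round(Ro.from_rotvec(o['tool_rot']).as_matrix(),4),o['q'],o['t'],o['contact_force'])
cv2.imwrite('pics/w1b.png',cv2.resize(d['image'],(768,576),interpolation=cv2.INTER_CUBIC))
```

```text
[ 0.47034923 -0.36552601  0.30347274] [[-8.240e-02  9.966e-01 -6.000e-04]
 [ 9.966e-01  8.240e-02  1.100e-03]
 [ 1.100e-03 -5.000e-04 -1.000e+00]] [-7.85652807e-01 -1.54306314e-02  1.68265644e+00  3.48184063e-04
  1.47552222e+00 -8.68145602e-01] 4.2 [-0.16599538  0.55299852  0.61107694]
```

View pics/w1b.png

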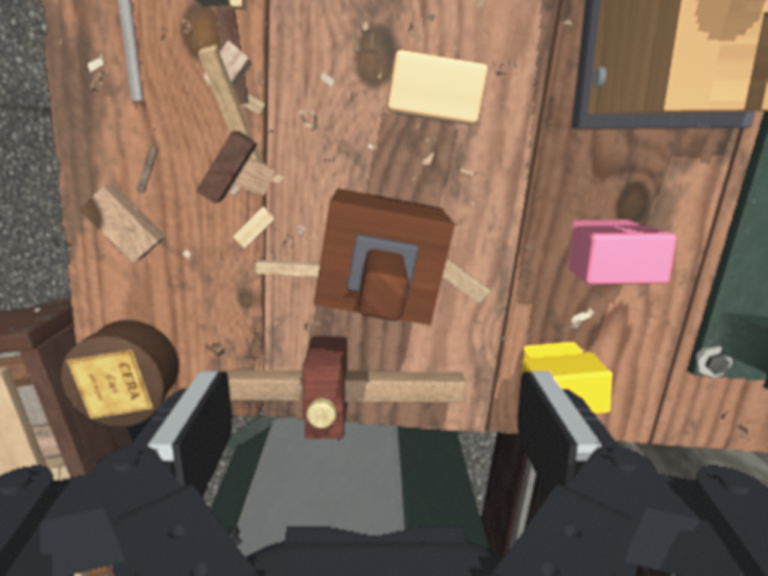

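Wrist view (768-wide): the wedge handle's top is about (361..408, 283..318), the flange's far edge runs (355,236)-(418,246), and the holder's near-left corner is (315,302). The key head is at (438,87). The pink and yellow look-alikes are at the right.

Run:
```python
from h import *
d=pickle.load(open('pics/w1.pkl','rb'))
def P(n,u,v,z): print(n,np.round(onz(d,u/1.5,v/1.5,z),4))
P('handle top c',384,300,.130)
P('flL',355,236,.074);P('flR',418,246,.074)
for u,v in[(330,208),(449,238),(315,302),(432,323)]:P('hold',u,v,.066)
for u,v in[(395,51),(487,64),(388,109),(478,122)]:P('key',u,v,.058)
im=cv2.resize(d['image'][110:230,200:320],None,fx=5,fy=5,interpolation=cv2.INTER_CUBIC);cv2.imwrite('pics/w1c.png',im)
```

```text
handle top c [ 0.4757 -0.3746  0.13  ]
flL [ 0.4571 -0.3544  0.074 ]
flR [ 0.4964 -0.3575  0.074 ]
hold [ 0.4403 -0.3398  0.066 ]
hold [ 0.5162 -0.3526  0.066 ]
hold [ 0.4339 -0.4025  0.066 ]
hold [ 0.5123 -0.4109  0.066 ]
key [ 0.4722 -0.2468  0.058 ]
key [ 0.5265 -0.2494  0.058 ]
key [ 0.471  -0.2789  0.058 ]
key [ 0.5259 -0.2818  0.058 ]
```

View pics/w1c.png

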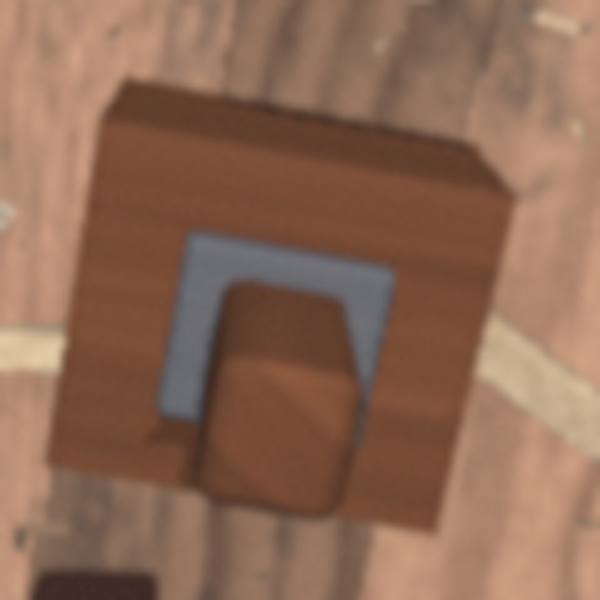

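The close crop shows the holder top corners at (105,118), (512,195), (50,465), (435,530). The flange is at (190,235), (393,268), (162,415), and the handle's top centre is near (281,440).

Run:
```python
from h import *
d=pickle.load(open('pics/w1.pkl','rb'))
def Q(pts,z): return np.array([onz(d,200+u/5,110+v/5,z)[:2] for u,v in pts])
h=Q([(105,118),(512,195),(50,465),(435,530)],.066);f=Q([(190,235),(393,268),(162,415)],.074);t=Q([(281,440)],.13)
print('holder c',h.mean(0),np.linalg.norm(h[1]-h[0]),np.linalg.norm(h[2]-h[0]))
an=lambda v:np.degrees(np.arctan2(v[1],v[0]))
print('ang',an(h[1]-h[0]),an(h[3]-h[2]),an(h[0]-h[2])-90,an(h[1]-h[3])-90,an(f[1]-f[0]),an(f[0]-f[2])-90)
print('flange c',(f[1]+f[2])/2,np.linalg.norm(f[1]-f[0]),np.linalg.norm(f[2]-f[0]),'top',t)
```

```text
holder c [ 0.47603111 -0.37356102] 0.07737631998554638 0.06952707055774822
ang -6.019044648821257 -5.528780091548022 -5.75285753520545 -5.431352341984905 -4.702307923032939 -4.543577803533765
flange c [ 0.47589929 -0.37324407] 0.038062051845938215 0.03541000271309696 top [[ 0.47575625 -0.37298479]]
```

Emit:
drive_tool(
  rows=[
    [[0, 0, 0], 0.0875],
    [[0, 0, 0], 0.0875],
    [[-0.0073, 0.006, 0.02], 0],
    [[0, 0, 0.04], 0],
    [[0, 0, 0.04], 0],
    [[0, 0, 0.025], 0],
    [[0, 0, 0.015], 0],
    [[0, 0, 0.0055], 0],
    [[0, 0, 0], 0],
  ],
)

```text
t: 5.1
tool_pos: [0.4761, -0.3733, 0.1587]
tool_rot: [2.322, 2.116, 0.0]
contact_force: [0.4, -0.3, -0.4]
opening: 0.085
grip_force: 0.0
```

Emit:
drive_tool(
  rows=[
    [[0, 0, 0], 0],
    [[0, 0, 0], 0],
    [[0, 0, 0], 0],
    [[0, 0, 0], 0],
    [[0, 0, 0], 0],
    [[0, 0, 0], 0],
    [[0, 0, 0], 0],
  ],
  jaw=1,
  grip_force=80,
)

```text
t: 5.8
tool_pos: [0.476, -0.3742, 0.1593]
tool_rot: [2.323, 2.114, -0.0]
contact_force: [-1.6, -0.2, 5.4]
opening: 0.0232
grip_force: 79.1
```

Emit:
drive_tool(
  rows=[
    [[0, 0, -0.01], 0],
    [[0, 0, -0.02], 0],
    [[0, 0, -0.03], 0],
    [[0, 0, -0.03], 0],
    [[0, 0, -0.03], 0],
    [[0, 0, -0.02], 0],
    [[0, 0, 0], 0],
    [[0, 0, 0], 0],
  ],
)

```text
t: 6.6
tool_pos: [0.4755, -0.3735, 0.2975]
tool_rot: [-2.323, -2.114, -0.0]
contact_force: [-0.5, -0.4, -2.3]
opening: 0.0233
grip_force: 78.6
```

Run:
```python
from h import *
d=grab('wrist','w2');s=grab('side','s2');o=ctrl.get_obs();print(o['tool_pos'],np.round(Ro.from_rotvec(o['tool_rot']).as_matrix(),4),o['t'],o['contact_force'],o['opening'])
p=proj(s,[.475,-.373,.17]).astype(int);print(p)
a=cv2.resize(d['image'],(600,450),interpolation=cv2.INTER_CUBIC)
b=s['image'][p[1]-45:p[1]+45,p[0]-20:p[0]+20];b=cv2.resize(b,(200,450),interpolation=cv2.INTER_CUBIC)
cv2.imwrite('pics/c2.png',np.hstack([a,b]))
```

```text
[ 0.47512052 -0.37304075  0.29572205] [[ 0.0938  0.9956 -0.0029]
 [ 0.9956 -0.0938  0.003 ]
 [ 0.0027 -0.0032 -1.    ]] 6.7 [-0.65497834  0.30641473 -3.21950199] 0.023201137185544174
[342 211]
```

View pics/c2.png

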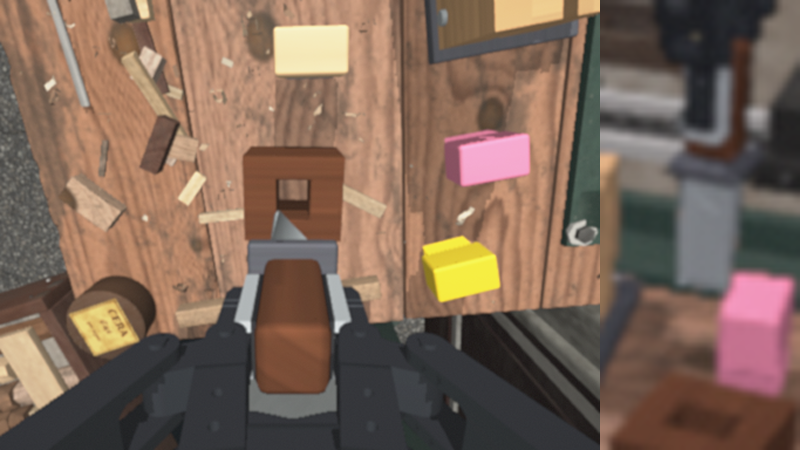

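The blade tip shows at (275,210) with its flat back on the −X side and the slope to +X, so the wedge's x is along the tool's +y. Next I look at the clamp.

Emit:
drive_tool(
  rows=[
    [[0, 0, -0.03], -0.0875],
    [[0, 0, -0.034], -0.0875],
    [[0.036, 0.022, 0], 0],
    [[0.036, 0.022, 0], 0],
    [[0.036, 0.022, 0], 0],
    [[0.036, 0.022, 0], 0],
    [[0.036, 0.022, 0], 0],
    [[0.036, 0.022, 0], 0],
    [[0.036, 0.022, 0], 0],
    [[0.036, 0.022, 0], 0],
  ],
)

```text
t: 7.7
tool_pos: [0.6279, -0.0707, 0.3597]
tool_rot: [-2.127, -2.307, 0.003]
contact_force: [0.1, -0.9, -1.4]
opening: 0.0233
grip_force: 78.9
```

Emit:
drive_tool(
  rows=[
    [[0, 0, 0], 0],
    [[0, 0, 0], 0],
    [[0, 0, 0], 0],
    [[0, 0, 0], 0],
  ],
)

```text
t: 8.1
tool_pos: [0.6274, -0.0737, 0.3617]
tool_rot: [-2.131, -2.307, 0.001]
contact_force: [0.9, 0.5, -1.3]
opening: 0.0233
grip_force: 79.0
```

Run:
```python
from h import *
d=grab('wrist','w3');o=ctrl.get_obs();print(o['tool_pos'],np.round(Ro.from_rotvec(o['tool_rot']).as_matrix(),4),o['t'],o['contact_force'])
cv2.imwrite('pics/w3b.png',cv2.resize(d['image'][0:384,100:450],None,fx=1.56,fy=1.56,interpolation=cv2.INTER_CUBIC))
```

```text
[ 0.6274596  -0.07367504  0.36202835] [[-7.910e-02  9.969e-01 -6.000e-04]
 [ 9.969e-01  7.910e-02 -1.000e-04]
 [-0.000e+00 -6.000e-04 -1.000e+00]] 8.15 [-0.08263862  0.18620021 -2.26894192]
```

View pics/w3b.png

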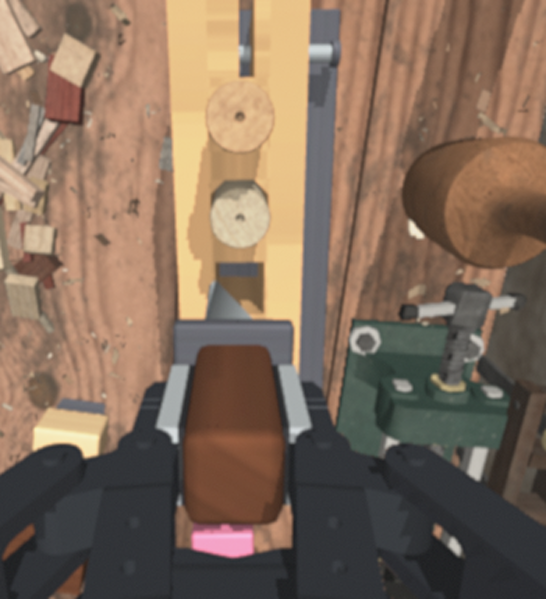

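The wrist crop shows the left notch slot at about (241..253, 0..75), blank a at (240,117), blank b at (239,217), and the socket at (240,285). The wedge tip is at (213,283).

Run:
```python
from h import *
d=pickle.load(open('pics/w3.pkl','rb'));im=d['image'].astype(int)
g=im.sum(2)
for r in (5,15,25,40):
    print(r,g[r,198:302].tolist()) if r==15 else None
    row=g[r]; e=np.diff(row); 
    L=200+np.argmax(np.abs(e[200:225])); RR=285+np.argmax(np.abs(e[285:305]))
    a=248+np.argmin(e[248:258]); b=254+np.argmax(e[254:270])
    for n,u in(('L',L),('a',a),('b',b),('R',RR)): print(n,u,np.round(onz(d,u+1 if 0 else u+.5,r,.11),4),end=' ')
    print()
for n,(u,v),z in [('A',(240,117),.166),('B',(239.5,217),.146)]: print(n,onz(d,100+u/1.56,v/1.56,z))
o=ctrl.get_obs();R=Ro.from_rotvec(o['tool_rot']).as_matrix()
for dx in(-.013,.013):print('tip exp',(proj(d,o['tool_pos']+R@[dx,-.0105,.153])-[100,0])*1.56)
```

```text
L 206 [0.5785 0.0653 0.11  ] a 252 [0.6183 0.0685 0.11  ] b 262 [0.6269 0.0692 0.11  ] R 298 [0.6581 0.0717 0.11  ] 
15 [444, 446, 450, 447, 450, 449, 442, 425, 455, 521, 563, 574, 570, 573, 572, 572, 570, 572, 571, 571, 573, 571, 570, 572, 571, 570, 571, 572, 571, 571, 572, 570, 570, 564, 549, 537, 530, 531, 531, 530, 531, 530, 531, 531, 531, 533, 529, 532, 531, 531, 531, 529, 534, 534, 495, 395, 333, 329, 340, 343, 339, 324, 293, 285, 371, 498, 558, 565, 563, 564, 564, 561, 561, 563, 564, 565, 566, 565, 565, 566, 564, 565, 565, 564, 563, 564, 563, 564, 566, 566, 565, 564, 563, 565, 563, 566, 565, 563, 568, 549, 486, 386, 335, 328]
L 206 [0.5788 0.0575 0.11  ] a 252 [0.6189 0.0607 0.11  ] b 262 [0.6277 0.0614 0.11  ] R 298 [0.659  0.0639 0.11  ] 
L 207 [0.58   0.0497 0.11  ] a 252 [0.6196 0.0528 0.11  ] b 262 [0.6284 0.0535 0.11  ] R 297 [0.6591 0.056  0.11  ] 
L 207 [0.5805 0.0375 0.11  ] a 252 [0.6206 0.0407 0.11  ] b 262 [0.6295 0.0414 0.11  ] R 297 [0.6606 0.0439 0.11  ] 
A [0.62369996 0.01005552 0.166     ]
B [ 0.62802432 -0.04180956  0.146     ]
tip exp [211.07140361 335.31449572]
tip exp [210.36129388 281.48983517]
```

Emit:
drive_tool(
  rows=[
    [[0.03, 0.0044, 0], 0],
    [[0.04, 0.005, 0], 0],
    [[0.04, 0.005, 0], 0],
    [[0.019, 0, 0], 0],
    [[0, 0, 0.03], 0],
    [[0, 0, 0.03], 0],
    [[0, 0, 0.02], 0],
    [[0, 0, 0.007], 0],
    [[0, 0, 0], 0],
    [[0, 0, 0], 0],
  ],
)

```text
t: 9.15
tool_pos: [0.6324, 0.0567, 0.277]
tool_rot: [2.129, 2.307, 0.002]
contact_force: [-0.7, 0.4, -0.6]
opening: 0.0233
grip_force: 79.2
```

```bash
cat >> h.py <<'E'
O=np.array([.632,-.0945]);TH=np.radians(4.75)
def cl(p):
    c,s=np.cos(TH),np.sin(TH);q=np.array(p[:2])-O;return np.array([c*q[0]+s*q[1],-s*q[0]+c*q[1]])
def st():
    o=ctrl.get_obs();R=Ro.from_rotvec(o['tool_rot']).as_matrix()
    print('t',o['t'],'TCP',np.round(o['tool_pos'],4),'clamp xy',np.round(cl(o['tool_pos']),4),'yaw(ty)',round(np.degrees(np.arctan2(R[1,1],R[0,1])),2),'z axis',np.round(R[:,2],3),'F',np.round(o['contact_force'],1),'op',round(o['opening'],4))
    return o,R
E
python3 - <<'E'
from h import *
d=grab('wrist','w4');o,R=st()
print('backtip proj',proj(d,o['tool_pos']+R@[.013,-.0105,.153]))
cv2.imwrite('pics/w4b.png',cv2.resize(d['image'][60:260,170:340],None,fx=3,fy=3,interpolation=cv2.INTER_CUBIC))
E
```

```text
t 9.2 TCP [0.6326 0.0569 0.2776] clamp xy [0.0132 0.1508] yaw(ty) 4.61 z axis [ 0.003 -0.    -1.   ] F [ 0.4 -0.5 -1.8] op 0.0231
backtip proj [235.1779435  180.32470496]
```

View pics/w4b.png

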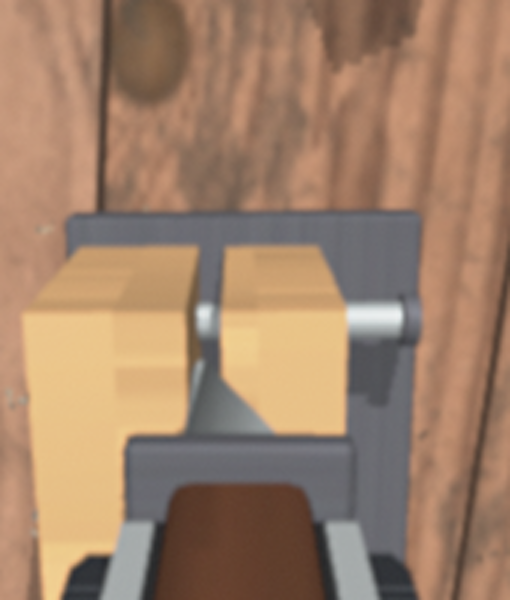

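The crop shows the notch with its fixed-face edge at about (190,310), the loose edge at (221,310), and the blade tip at (205,362) between them.

Run:
```python
from h import *
d=pickle.load(open('pics/w4.pkl','rb'));o,R=st()
for u,v in[(190,310),(221,310),(24,312),(345,305)]: print(cl(onz(d,170+u/3,60+v/3,.11)))
for u in (200,205,212): print('tip',cl(onz(d,170+u/3,60+362/3,o['tool_pos'][2]-.153)))
```

```text
t 9.2 TCP [0.6326 0.0569 0.2776] clamp xy [0.0132 0.1508] yaw(ty) 4.61 z axis [ 0.003 -0.    -1.   ] F [ 0.4 -0.5 -1.8] op 0.0231
[0.00140699 0.1724471 ]
[0.00897636 0.17242662]
[-0.03913918  0.17205592]
[0.03922765 0.17359534]
tip [0.00422397 0.163498  ]
tip [0.00538838 0.16349469]
tip [0.00701861 0.16349005]
```

Emit:
drive_tool(
  rows=[
    [[0, -0.0015, 0], 0],
    [[0, 0, 0.01], 0],
    [[0, 0, 0.0125], 0],
    [[0, 0, 0], 0],
    [[0, 0, 0], 0],
  ],
)

```text
t: 9.7
tool_pos: [0.6303, 0.0572, 0.2519]
tool_rot: [-2.129, -2.309, 0.0]
contact_force: [2.6, 0.2, -3.5]
opening: 0.0231
grip_force: 79.0
```

Emit:
drive_tool(
  rows=[
    [[0, -0.0007, 0], 0],
    [[0, 0, 0], 0],
    [[0, 0, 0], 0],
  ],
)

```text
t: 10.0
tool_pos: [0.6299, 0.0571, 0.2532]
tool_rot: [2.129, 2.309, 0.001]
contact_force: [3.4, 0.7, -4.5]
opening: 0.0231
grip_force: 78.8
```

Emit:
drive_tool(
  rows=[
    [[0, -0.0007, 0], 0],
    [[0, 0, 0], 0],
    [[0, 0, 0], 0],
  ],
)

```text
t: 10.3
tool_pos: [0.6296, 0.0571, 0.2533]
tool_rot: [2.128, 2.308, 0.003]
contact_force: [5.1, 0.3, -5.3]
opening: 0.0229
grip_force: 78.8
```

Run:
```python
from h import *
st()
```

```text
t 10.3 TCP [0.6296 0.0571 0.2533] clamp xy [0.0101 0.1513] yaw(ty) 4.64 z axis [ 0.003  0.    -1.   ] F [ 5.1  0.3 -5.3] op 0.0229
```

Emit:
drive_tool(
  rows=[
    [[0, 0, 0.004], 0],
    [[0, 0, 0.004], 0],
    [[0, 0, 0.004], 0],
    [[0, 0, 0.004], 0],
    [[0, 0, 0.004], 0],
    [[0, 0, 0.003], 0],
    [[0, 0, 0], 0],
    [[0, 0, 0], 0],
  ],
)

```text
t: 11.1
tool_pos: [0.6298, 0.057, 0.2332]
tool_rot: [2.128, 2.308, 0.003]
contact_force: [0.6, -0.0, 9.5]
opening: 0.0229
grip_force: 81.2
```

Run:
```python
from h import *
st()
```

```text
t 11.1 TCP [0.6298 0.057  0.2332] clamp xy [0.0104 0.1512] yaw(ty) 4.66 z axis [ 0.003 -0.    -1.   ] F [ 0.6 -0.   9.5] op 0.0229
```

Emit:
drive_tool(
  rows=[
    [[0, 0, 0.0025], 0],
    [[0, 0, 0.0015], 0],
    [[0, 0, 0], 0],
  ],
)

```text
t: 11.4
tool_pos: [0.6299, 0.057, 0.2295]
tool_rot: [2.128, 2.308, 0.003]
contact_force: [0.1, 0.5, 10.5]
opening: 0.0232
grip_force: 81.2
```

Emit:
drive_tool(
  rows=[
    [[0, 0, -0.01], 0],
    [[0, 0, -0.03], 0],
    [[0, 0, -0.04], 0],
    [[0, 0, -0.04], 0],
    [[0, 0, 0], 0],
    [[0, 0, 0], 0],
  ],
)

```text
t: 12.0
tool_pos: [0.6282, 0.057, 0.3456]
tool_rot: [-2.129, -2.308, 0.003]
contact_force: [-0.9, -0.1, -3.3]
opening: 0.0231
grip_force: 82.5
```

Run:
```python
from h import *
st()
d=grab('wrist','w5')
cv2.imwrite('pics/w5b.png',cv2.resize(d['image'][20:260,150:350],None,fx=2.5,fy=2.5,interpolation=cv2.INTER_CUBIC))
```

```text
t 12.0 TCP [0.6282 0.057  0.3456] clamp xy [0.0088 0.1513] yaw(ty) 4.64 z axis [-0.002 -0.    -1.   ] F [-0.9 -0.1 -3.3] op 0.0231
```

View pics/w5b.png

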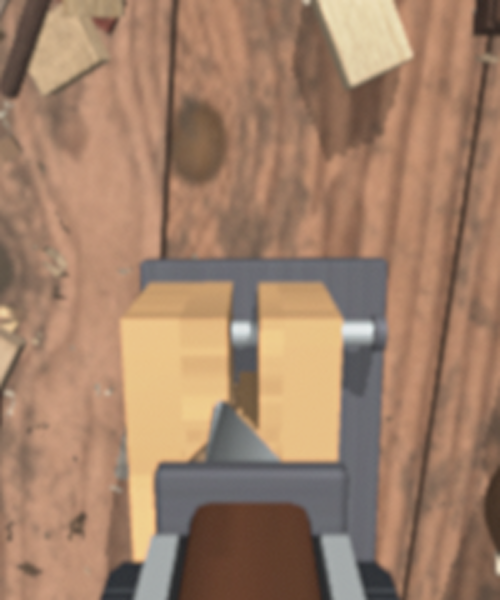

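The left seam is visibly open (about (233..258,300)). On to the right end.

Emit:
drive_tool(
  rows=[
    [[-0.04, 0.003, 0], 0],
    [[-0.045, 0, 0], 0],
    [[-0.045, 0, 0], 0],
    [[-0.045, 0, 0], 0],
    [[-0.045, 0, 0], 0],
    [[-0.045, 0, 0], 0],
    [[-0.036, 0, 0], 0],
    [[0, 0, 0.03], 0],
    [[0, 0, 0.03], 0],
    [[0, 0, 0], 0],
  ],
)

```text
t: 13.05
tool_pos: [0.6526, -0.2416, 0.2753]
tool_rot: [-2.119, -2.296, 0.008]
contact_force: [-0.9, 0.6, -3.5]
opening: 0.0231
grip_force: 82.0
```

Run:
```python
from h import *
o,R=st()
d=grab('wrist','w6')
cv2.imwrite('pics/w6b.png',cv2.resize(d['image'][60:260,170:340],None,fx=3,fy=3,interpolation=cv2.INTER_CUBIC))
```

```text
t 13.05 TCP [ 0.6526 -0.2416  0.2753] clamp xy [ 0.0083 -0.1483] yaw(ty) 4.6 z axis [-0.016  0.008 -1.   ] F [-0.9  0.6 -3.5] op 0.0231
```

View pics/w6b.png

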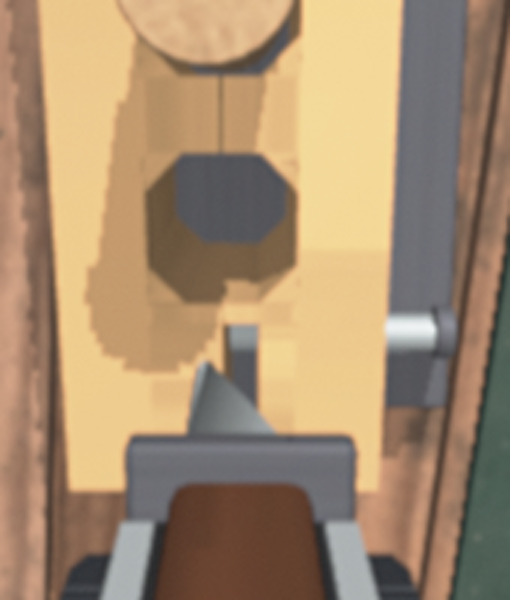

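The crop shows the right slot at (226..257, 325..405) and the tip at (203,362), left of the fixed edge. I let it settle and measure.

Emit:
drive_tool(
  rows=[
    [[0, 0, 0], 0],
    [[0, 0, 0], 0],
    [[0, 0, 0], 0],
  ],
)

```text
t: 13.4
tool_pos: [0.6569, -0.2427, 0.2882]
tool_rot: [2.127, 2.308, 0.001]
contact_force: [0.9, 0.1, -2.3]
opening: 0.0232
grip_force: 82.0
```

Run:
```python
from h import *
d=pickle.load(open('pics/w6.pkl','rb'));o,R=st()
for u,v in[(226,330),(257,330),(54,330),(388,330),(222,110)]: print(cl(onz(d,170+u/3,60+v/3,.11)))
for u in (200,205,212): print('tip',cl(onz(d,170+u/3,60+362/3,.2753-.153)))
```

```text
t 13.4 TCP [ 0.6569 -0.2427  0.2882] clamp xy [ 0.0126 -0.1498] yaw(ty) 4.67 z axis [ 0.003 -0.001 -1.   ] F [ 0.9  0.1 -2.3] op 0.0232
[ 0.00265968 -0.12958397]
[ 0.01022917 -0.12957137]
[-0.03947438 -0.12965405]
[ 0.0421344 -0.1295183]
[ 0.00204105 -0.07774554]
tip [-0.00311607 -0.13421753]
tip [-0.00194632 -0.13421497]
tip [-0.00030898 -0.13421138]
```

Emit:
drive_tool(
  rows=[
    [[0, 0, 0.015], 0],
    [[0, 0, 0.01], 0],
    [[0, 0, 0.01], 0],
    [[0, 0, 0], 0],
    [[0, 0, 0], 0],
    [[0, 0, 0], 0],
  ],
)

```text
t: 14.0
tool_pos: [0.6562, -0.2427, 0.251]
tool_rot: [-2.129, -2.309, 0.001]
contact_force: [-0.2, 0.4, -2.9]
opening: 0.0231
grip_force: 82.3
```

Emit:
drive_tool(
  rows=[
    [[0, -0.0007, 0], 0],
    [[0, 0, 0], 0],
    [[0, 0, 0], 0],
  ],
)

```text
t: 14.3
tool_pos: [0.6558, -0.2428, 0.2514]
tool_rot: [2.129, 2.309, 0.001]
contact_force: [2.0, 0.5, -2.9]
opening: 0.0229
grip_force: 81.9
```

Emit:
drive_tool(
  rows=[
    [[0, -0.0007, 0], 0],
    [[0, 0, 0], 0],
    [[0, 0, 0], 0],
  ],
)

```text
t: 14.6
tool_pos: [0.6555, -0.2428, 0.2514]
tool_rot: [2.128, 2.308, 0.002]
contact_force: [5.2, 0.7, -3.0]
opening: 0.023
grip_force: 82.0
```

Run:
```python
from h import *
st()
```

```text
t 14.6 TCP [ 0.6555 -0.2428  0.2514] clamp xy [ 0.0111 -0.1497] yaw(ty) 4.65 z axis [ 0.002 -0.    -1.   ] F [ 5.2  0.7 -3. ] op 0.023
```

Emit:
drive_tool(
  rows=[
    [[0, 0, 0.004], 0],
    [[0, 0, 0.004], 0],
    [[0, 0, 0.004], 0],
    [[0, 0, 0.004], 0],
    [[0, 0, 0.004], 0],
    [[0, 0, 0.004], 0],
    [[0, 0, 0.001], 0],
    [[0, 0, 0], 0],
    [[0, 0, 0], 0],
  ],
)

```text
t: 15.5
tool_pos: [0.6558, -0.2439, 0.2303]
tool_rot: [2.126, 2.306, -0.0]
contact_force: [1.8, 1.2, 10.8]
opening: 0.0228
grip_force: 84.3
```

Emit:
drive_tool(
  rows=[
    [[0, 0, 0], 0],
  ],
)

```text
t: 15.6
tool_pos: [0.6558, -0.2439, 0.2303]
tool_rot: [2.126, 2.306, -0.0]
contact_force: [0.6, 0.7, 11.6]
opening: 0.0232
grip_force: 84.3
```

Emit:
drive_tool(
  rows=[
    [[0, 0, 0.003], 0],
    [[0, 0, 0.003], 0],
    [[0, 0, 0.003], 0],
    [[0, 0, 0.003], 0],
    [[0, 0, 0.0013], 0],
    [[0, 0, 0], 0],
    [[0, 0, 0], 0],
  ],
)

```text
t: 16.3
tool_pos: [0.6559, -0.2442, 0.217]
tool_rot: [2.126, 2.306, -0.001]
contact_force: [1.2, -0.9, 10.9]
opening: 0.0228
grip_force: 84.1
```

Emit:
drive_tool(
  rows=[
    [[0, 0.0014, -0.01], 0],
    [[0, 0, -0.03], 0],
    [[0, 0, -0.04], 0],
    [[0, 0, -0.045], 0],
    [[0, 0, 0], 0],
    [[0.03, 0, 0], 0],
    [[0.03, 0, 0], 0],
    [[0.03, 0, 0], 0],
    [[0.03, 0, 0], 0],
    [[0.03, 0, 0], 0],
  ],
)

```text
t: 17.3
tool_pos: [0.6425, -0.0924, 0.3348]
tool_rot: [-2.127, -2.305, 0.007]
contact_force: [0.3, 0.4, -2.2]
opening: 0.0228
grip_force: 82.3
```

Emit:
drive_tool(
  rows=[
    [[0.03, 0, 0], 0],
    [[0.03, 0, 0], 0],
    [[0.03, 0, 0], 0],
    [[0.03, 0, 0], 0],
    [[0.03, 0, 0], 0],
    [[0, 0, 0], 0],
    [[0, 0, 0], 0],
    [[0, 0, 0], 0],
    [[0, 0, 0], 0],
  ],
)

```text
t: 18.2
tool_pos: [0.6318, 0.0552, 0.3369]
tool_rot: [-2.131, -2.307, 0.002]
contact_force: [0.8, -0.3, -2.1]
opening: 0.0234
grip_force: 82.3
```

Run:
```python
from h import *
st()
```

```text
t 18.2 TCP [0.6318 0.0552 0.3369] clamp xy [0.0122 0.1492] yaw(ty) 4.56 z axis [-0.002 -0.001 -1.   ] F [ 0.8 -0.3 -2.1] op 0.0234
```

Emit:
drive_tool(
  rows=[
    [[0, 0, 0.03], 0],
    [[0, 0, 0.03], 0],
    [[0, 0, 0.015], 0],
    [[0, 0, 0.009], 0],
    [[0, 0, 0], 0],
    [[0, -0.0012, 0], 0],
    [[0, -0.001, 0], 0],
    [[0, 0, 0], 0],
    [[0, 0, 0], 0],
  ],
)

```text
t: 19.1
tool_pos: [0.6301, 0.0561, 0.2547]
tool_rot: [2.129, 2.309, 0.002]
contact_force: [0.6, -0.2, -2.7]
opening: 0.0234
grip_force: 82.3
```

Emit:
drive_tool(
  rows=[
    [[0, 0, 0], 0],
  ],
)

```text
t: 19.2
tool_pos: [0.6299, 0.0562, 0.2541]
tool_rot: [2.129, 2.309, 0.001]
contact_force: [0.5, -0.3, -2.5]
opening: 0.0234
grip_force: 82.3
```

Emit:
drive_tool(
  rows=[
    [[0, -0.0012, 0], 0],
    [[0, 0, 0.006], 0],
    [[0, 0, 0.006], 0],
    [[0, 0, 0.006], 0],
    [[0, 0, 0.005], 0],
    [[0, 0, 0.004], 0],
    [[0, 0, 0.004], 0],
    [[0, 0, 0.004], 0],
    [[0, 0, 0], 0],
    [[0, 0, 0], 0],
  ],
)

```text
t: 20.2
tool_pos: [0.6295, 0.0559, 0.2212]
tool_rot: [2.128, 2.308, 0.002]
contact_force: [0.8, -0.7, 6.9]
opening: 0.0233
grip_force: 84.0
```

Emit:
drive_tool(
  rows=[
    [[0, 0, 0.004], 0],
    [[0, 0, 0.003], 0],
    [[0, 0, 0.003], 0],
    [[0, 0, 0.003], 0],
    [[0, 0, 0.002], 0],
    [[0, 0, 0], 0],
    [[0, 0, 0], 0],
  ],
)

```text
t: 20.9
tool_pos: [0.6296, 0.056, 0.2066]
tool_rot: [2.128, 2.308, 0.002]
contact_force: [-0.3, -0.6, 9.8]
opening: 0.0229
grip_force: 84.1
```

Emit:
drive_tool(
  rows=[
    [[0, 0, 0.002], 0],
    [[0, 0, 0.001], 0],
    [[0, 0, 0.001], 0],
    [[0, 0, 0], 0],
    [[0, 0, 0], 0],
  ],
)

```text
t: 21.4
tool_pos: [0.6297, 0.056, 0.2035]
tool_rot: [2.128, 2.308, 0.002]
contact_force: [-2.7, -0.5, 12.1]
opening: 0.023
grip_force: 84.5
```

Emit:
drive_tool(
  rows=[
    [[0, 0, 0.001], 0],
    [[0, 0, 0], 0],
    [[0, 0, 0], 0],
  ],
)

```text
t: 21.7
tool_pos: [0.6297, 0.056, 0.2035]
tool_rot: [2.128, 2.308, 0.002]
contact_force: [-4.8, -0.0, 17.1]
opening: 0.0231
grip_force: 85.0
```

Emit:
drive_tool(
  rows=[
    [[0, 0, -0.01], 0],
    [[0, 0, -0.03], 0],
    [[0, 0, -0.045], 0],
    [[0, 0, -0.045], 0],
    [[0, 0.003, 0], 0],
    [[-0.03, 0, 0], 0],
    [[-0.03, 0, 0], 0],
    [[-0.03, 0, 0], 0],
    [[-0.03, 0, 0], 0],
    [[-0.03, 0, 0], 0],
  ],
)

```text
t: 22.7
tool_pos: [0.6426, -0.0942, 0.3259]
tool_rot: [-2.126, -2.306, 0.004]
contact_force: [0.5, -0.2, -2.4]
opening: 0.0231
grip_force: 83.0
```

Emit:
drive_tool(
  rows=[
    [[-0.03, 0, 0], 0],
    [[-0.03, 0, 0], 0],
    [[-0.03, 0, 0], 0],
    [[-0.03, 0, 0], 0],
    [[-0.03, 0, 0], 0],
    [[0, 0, 0], 0],
    [[0, 0, 0], 0],
    [[0, 0, 0], 0],
    [[0, 0, 0], 0],
  ],
)

```text
t: 23.6
tool_pos: [0.6558, -0.2416, 0.328]
tool_rot: [-2.127, -2.31, 0.0]
contact_force: [-0.1, -0.2, -2.7]
opening: 0.0229
grip_force: 82.9
```

Run:
```python
from h import *
st()
```

```text
t 23.6 TCP [ 0.6558 -0.2416  0.328 ] clamp xy [ 0.0115 -0.1485] yaw(ty) 4.71 z axis [-0.001  0.001 -1.   ] F [-0.1 -0.2 -2.7] op 0.0229
```

Emit:
drive_tool(
  rows=[
    [[0, 0.0012, 0.03], 0],
    [[0, 0, 0.03], 0],
    [[0, 0, 0.013], 0],
    [[0, 0, 0.007], 0],
    [[0, 0, 0], 0],
    [[0, -0.0012, 0], 0],
    [[0, -0.001, 0], 0],
    [[0, 0, 0], 0],
    [[0, 0, 0], 0],
  ],
)

```text
t: 24.5
tool_pos: [0.6556, -0.2431, 0.2502]
tool_rot: [2.128, 2.307, 0.002]
contact_force: [2.2, 0.2, -0.3]
opening: 0.0229
grip_force: 83.0
```

Emit:
drive_tool(
  rows=[
    [[0, 0, 0.006], 0],
    [[0, 0, 0.006], 0],
    [[0, 0, 0.006], 0],
    [[0, 0, 0.004], 0],
    [[0, 0, 0.003], 0],
    [[0, 0, 0.003], 0],
    [[0, 0, 0.003], 0],
    [[0, 0, 0], 0],
    [[0, 0, 0], 0],
  ],
)

```text
t: 25.4
tool_pos: [0.6557, -0.2428, 0.2178]
tool_rot: [2.128, 2.308, 0.003]
contact_force: [6.7, -0.4, -1.3]
opening: 0.0233
grip_force: 83.2
```

Emit:
drive_tool(
  rows=[
    [[0, 0, 0.003], 0],
    [[0, 0, 0.003], 0],
    [[0, 0, 0.003], 0],
    [[0, 0, 0.003], 0],
    [[0, 0, 0.002], 0],
    [[0, 0, 0.002], 0],
    [[0, 0, 0], 0],
    [[0, 0, 0], 0],
  ],
)

```text
t: 26.2
tool_pos: [0.656, -0.2438, 0.2055]
tool_rot: [2.126, 2.306, 0.0]
contact_force: [-0.1, 0.8, 10.6]
opening: 0.023
grip_force: 85.0
```

Emit:
drive_tool(
  rows=[
    [[0, 0, 0.001], 0],
    [[0, 0, 0.0005], 0],
    [[0, 0, 0], 0],
    [[0, 0, 0], 0],
  ],
)

```text
t: 26.6
tool_pos: [0.656, -0.2438, 0.2042]
tool_rot: [2.126, 2.306, 0.0]
contact_force: [0.1, 0.0, 10.7]
opening: 0.0232
grip_force: 84.9
```

Emit:
drive_tool(
  rows=[
    [[0, 0, 0.001], 0],
    [[0, 0, 0.001], 0],
    [[0, 0, 0], 0],
    [[0, 0, 0], 0],
  ],
)

```text
t: 27.0
tool_pos: [0.6561, -0.2439, 0.2035]
tool_rot: [2.126, 2.306, 0.0]
contact_force: [-1.5, 0.2, 16.1]
opening: 0.0234
grip_force: 85.6
```

Emit:
drive_tool(
  rows=[
    [[0, 0, -0.01], 0],
    [[0, 0, -0.03], 0],
    [[0, 0, -0.045], 0],
    [[0, 0, -0.045], 0],
    [[0, 0, 0], 0],
    [[0, 0, 0], 0],
    [[0, 0, 0], 0],
  ],
)

```text
t: 27.7
tool_pos: [0.6536, -0.2425, 0.3244]
tool_rot: [-2.126, -2.305, 0.004]
contact_force: [0.4, -0.4, -3.3]
opening: 0.0229
grip_force: 83.3
```

Run:
```python
from h import *
o,R=st()
d=grab('wrist','w7')
cv2.imwrite('pics/w7b.png',cv2.resize(d['image'][0:260,120:380],None,fx=2.3,fy=2.3,interpolation=cv2.INTER_CUBIC))
```

```text
t 27.7 TCP [ 0.6536 -0.2425  0.3244] clamp xy [ 0.0093 -0.1493] yaw(ty) 4.62 z axis [-0.006  0.002 -1.   ] F [ 0.4 -0.4 -3.3] op 0.0229
```

View pics/w7b.png

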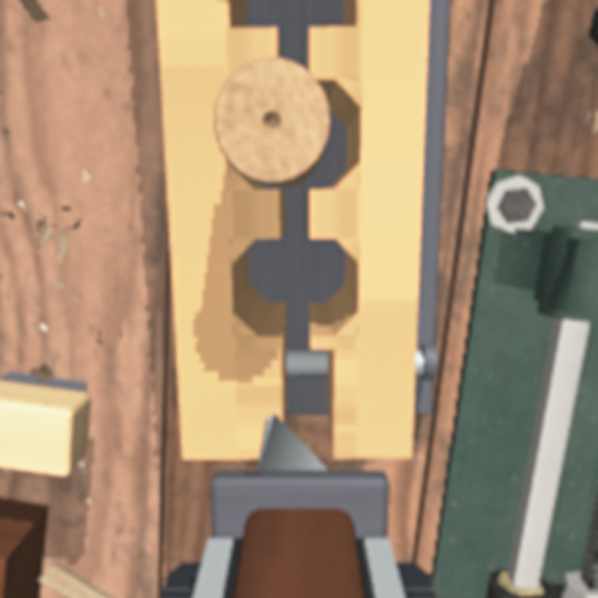

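The seam stands evenly open, with the slot parallel from (293,30) to (308,400). Now the wedge goes back to its holder.

Emit:
drive_tool(
  rows=[
    [[0, 0, 0], 0.0875],
    [[0, 0, 0], 0.087],
    [[-0.0245, -0.0274, 0], 0],
    [[-0.0245, -0.0274, 0], 0],
    [[-0.0245, -0.0274, 0], 0],
    [[-0.0245, -0.0274, 0], 0],
    [[-0.0245, -0.0274, 0], 0],
    [[-0.0245, -0.0274, 0], 0],
    [[0, 0, 0], 0],
    [[0, 0, 0], 0],
  ],
)

```text
t: 28.75
tool_pos: [0.4764, -0.3738, 0.3257]
tool_rot: [-2.322, -2.11, -0.0]
contact_force: [-0.6, -0.4, -2.2]
opening: 0.0235
grip_force: 83.2
```

Emit:
drive_tool(
  rows=[
    [[0, 0, 0.03], 0],
    [[0, 0, 0.02], 0],
    [[0, 0, 0.01], 0],
    [[0, 0, 0], 0],
    [[0, 0, 0], 0],
    [[0, 0, 0], 0],
  ],
)

```text
t: 29.35
tool_pos: [0.4782, -0.3741, 0.2698]
tool_rot: [2.32, 2.114, 0.0]
contact_force: [0.3, 0.3, -1.5]
opening: 0.0231
grip_force: 83.1
```

Run:
```python
from h import *
o,R=st()
w=np.array([.476,-.3735,.1593])-o['tool_pos'];print('tool delta',R.T@w)
```

```text
t 29.35 TCP [ 0.4782 -0.3741  0.2698] clamp xy [-0.1764 -0.2659] yaw(ty) -5.33 z axis [ 0.002 -0.002 -1.   ] F [ 0.3  0.3 -1.5] op 0.0231
tool delta [ 0.00060991 -0.00244848  0.11046045]
```

Emit:
drive_tool(
  rows=[
    [[0.0006, -0.0022, 0.03], 0],
    [[0, 0, 0.02], 0],
    [[0, 0, 0.02], 0],
    [[0, 0, 0.015], 0],
    [[0, 0, 0.012], 0],
    [[0, 0, 0.008], 0],
    [[0, 0, 0], 0],
    [[0, 0, 0], 0],
  ],
)

```text
t: 30.15
tool_pos: [0.4757, -0.3734, 0.1638]
tool_rot: [2.322, 2.114, 0.0]
contact_force: [-1.0, 0.4, -2.4]
opening: 0.0227
grip_force: 83.1
```

Emit:
drive_tool(
  rows=[
    [[0, 0, 0.003], 0],
    [[0, 0, 0.002], 0],
    [[0, 0, 0], 0],
    [[0, 0, 0], 0],
  ],
)

```text
t: 30.55
tool_pos: [0.4758, -0.3735, 0.1595]
tool_rot: [2.321, 2.114, 0.0]
contact_force: [-0.0, 1.6, 3.0]
opening: 0.0233
grip_force: 83.9
```

Seated. Release and rise, then look at the key.

Emit:
drive_tool(
  rows=[
    [[0, 0, 0], 0],
    [[0, 0, 0], 0],
    [[0, 0, 0], 0],
    [[0, 0, 0], 0],
    [[0, 0, 0], 0],
    [[0, 0, -0.03], 0],
    [[0, 0, -0.05], 0],
    [[0, 0, -0.05], 0],
  ],
  jaw=0,
)

```text
t: 31.35
tool_pos: [0.4748, -0.3725, 0.2882]
tool_rot: [-2.321, -2.113, 0.0]
contact_force: [0.2, -0.5, 1.0]
opening: 0.0853
grip_force: 0.0
```

Emit:
drive_tool(
  rows=[
    [[0.035, 0.005, 0], 0],
    [[0.035, 0.005, 0], 0],
    [[0.035, 0.004, 0], 0],
    [[0, 0, 0], 0],
    [[0, 0, 0], 0],
    [[0, 0, 0], 0],
  ],
)

```text
t: 31.95
tool_pos: [0.499, -0.2704, 0.2881]
tool_rot: [2.323, 2.114, -0.001]
contact_force: [-0.9, -0.2, 0.1]
opening: 0.0855
grip_force: 0.0
```

Run:
```python
from h import *
o,R=st()
d=grab('wrist','w8')
cv2.imwrite('pics/w8b.png',cv2.resize(d['image'],(700,525),interpolation=cv2.INTER_CUBIC))
hsv=cv2.cvtColor(d['image'],cv2.COLOR_BGR2HSV);m=cv2.inRange(hsv,(18,30,190),(30,150,255));m[300:]=0
for c in cv2.findContours(m,cv2.RETR_EXTERNAL,cv2.CHAIN_APPROX_NONE)[0]:
    if cv2.contourArea(c)>400:
        w=np.array([onz(d,u+0.,v,.058)[:2] for u,v in c[:,0]],np.float32);print(cv2.boundingRect(c),cv2.minAreaRect(w))
```

```text
t 31.95 TCP [ 0.499  -0.2704  0.2881] clamp xy [-0.1471 -0.1643] yaw(ty) -5.39 z axis [-0. -0. -1.] F [-0.9 -0.2  0.1] op 0.0855
(245, 162, 57, 36) ((0.520147442817688, -0.2818046510219574), (0.03360260650515556, 0.05286180600523949), 86.24090576171875)
(484, 13, 28, 59) ((0.715034544467926, -0.1796017438173294), (0.022441018372774124, 0.04367842897772789), 6.760782241821289)
```

View pics/w8b.png

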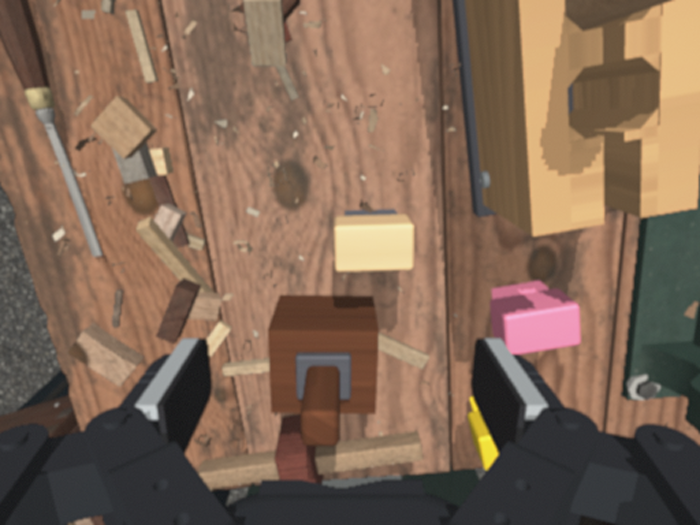

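The key has been knocked: its pale head is now at (374,245) in the view, world about (0.520,−0.282), yaw −3.8°. The wedge is home at (322,380). Grasping the key.

Emit:
drive_tool(
  rows=[
    [[0, 0, 0], -0.028],
    [[-0.0102, 0.0217, 0.02], 0],
    [[0, 0, 0.04], 0],
    [[0, 0, 0.04], 0],
    [[0, 0, 0.04], 0],
    [[0, 0, 0.025], 0],
    [[0, 0, 0.012], 0],
    [[0, 0, 0.01], 0],
    [[0, 0, 0], 0],
    [[0, 0, 0], 0],
  ],
)

```text
t: 33.0
tool_pos: [0.5209, -0.2822, 0.1026]
tool_rot: [2.291, 2.146, 0.001]
contact_force: [0.7, -0.4, -0.3]
opening: 0.0854
grip_force: 0.0
```

Emit:
drive_tool(
  rows=[
    [[0, 0, 0], 0],
    [[0, 0, 0], 0],
    [[0, 0, 0], 0],
    [[0, 0, 0], 0],
    [[0, 0, 0], 0],
  ],
  jaw=1,
  grip_force=70,
)

```text
t: 33.5
tool_pos: [0.521, -0.282, 0.1029]
tool_rot: [2.291, 2.146, 0.001]
contact_force: [-0.3, -0.2, 5.7]
opening: 0.0546
grip_force: 76.0
```

Emit:
drive_tool(
  rows=[
    [[0, 0, -0.02], 0],
    [[0, 0, -0.03], 0],
    [[0, 0, -0.04], 0],
    [[0, 0, -0.05], 0],
    [[0, 0, -0.05], 0],
    [[0, 0, -0.05], 0],
    [[0, 0, -0.02], 0],
    [[0, 0, 0], 0],
    [[0, 0, 0], 0],
  ],
)

```text
t: 34.4
tool_pos: [0.5197, -0.2811, 0.3594]
tool_rot: [-2.291, -2.146, 0.001]
contact_force: [-0.8, -0.0, -2.8]
opening: 0.0548
grip_force: 75.3
```

Run:
```python
from h import *
o,R=st()
d=grab('wrist','w9')
for zz in (.036,): pass
cv2.imwrite('pics/w9b.png',cv2.resize(d['image'][130:350,150:350],None,fx=2.7,fy=2.7,interpolation=cv2.INTER_CUBIC))
```

```text
t 34.4 TCP [ 0.5197 -0.2811  0.3594] clamp xy [-0.1274 -0.1767] yaw(ty) -3.75 z axis [-0.002  0.001 -1.   ] F [-0.8 -0.  -2.8] op 0.0548
```

View pics/w9b.png

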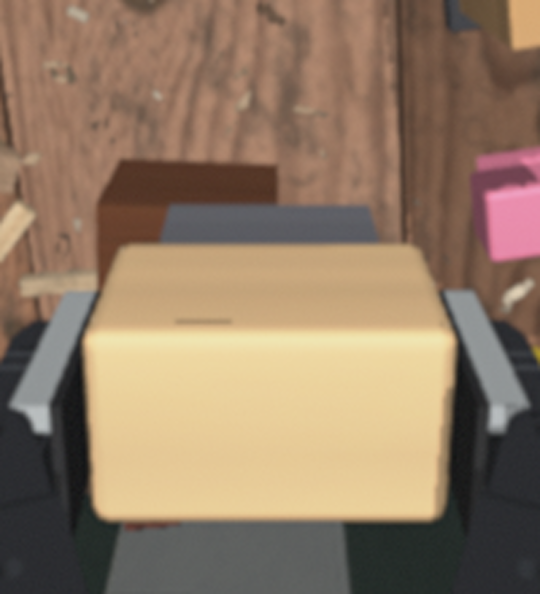

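The key is held square: its top face spans crop rows 333..520 and columns 88..452.

Run:
```python
from h import *
d=pickle.load(open('pics/w9.pkl','rb'));o,R=st();T=o['tool_pos']
def tl(u,v,dz):return R.T@(onz(d,150+u/2.7,130+v/2.7,T[2]-dz)-T)
for p in [(270,333),(270,520),(88,430),(452,430)]: print(p,tl(*p,.0449))
print('head lower front edge',tl(270,246,.0449+.036))
g=d['image'].sum(2)[:,250].astype(int);e=np.diff(g);print([(i,e[i]) for i in range(200,340) if abs(e[i])>18])
# target
c,s=np.cos(TH),np.sin(TH)
K=O+np.array([c*.0064,s*.0064]);print('target',K,'delta',np.append(K,0)-T)
```

```text
t 34.45 TCP [ 0.5193 -0.2809  0.3579] clamp xy [-0.1277 -0.1764] yaw(ty) -3.75 z axis [-0.004  0.003 -1.   ] F [-0.8 -1.1 -3.2] op 0.0549
(270, 333) [0.01421367 0.00034185 0.04493501]
(270, 520) [-0.01838711  0.00037963  0.04485256]
(88, 430) [-0.00215005 -0.02700077  0.04500442]
(452, 430) [-0.00205087  0.02769939  0.04478317]
head lower front edge [0.01221944 0.00049214 0.08092977]
[(204, np.int64(34)), (205, np.int64(43)), (206, np.int64(20)), (218, np.int64(21)), (219, np.int64(68)), (220, np.int64(75)), (221, np.int64(33)), (250, np.int64(26)), (251, np.int64(32)), (252, np.int64(32)), (253, np.int64(23)), (319, np.int64(-23)), (320, np.int64(-58)), (321, np.int64(-100)), (322, np.int64(-90)), (323, np.int64(-36))]
target [ 0.63837802 -0.09397003] delta [ 0.11904001  0.18692285 -0.35786696]
```

Emit:
drive_tool(
  rows=[
    [[0, 0, 0], 0],
    [[0, 0, 0], 0],
    [[0, 0, 0], 0],
  ],
)

```text
t: 34.75
tool_pos: [0.5198, -0.2812, 0.3594]
tool_rot: [-2.291, -2.146, 0.001]
contact_force: [1.1, -0.6, -1.4]
opening: 0.0548
grip_force: 75.3
```

Run:
```python
from h import *
o,R=st();T=o['tool_pos'];d=grab('wrist','w10')
camoff=R.T@(-np.array(d['R']).T@d['t']-T);print('cam',camoff)
def tl(u,v,dz):return R.T@(onz(d,u,v,T[2]-dz)-T)
for u in (225,250,275):
    g=d['image'].sum(2)[:,u].astype(float);g=cv2.GaussianBlur(g.reshape(-1,1),(1,3),0)[:,0];e=np.diff(g)
    pk=[i for i in range(200,335) if abs(e[i])>20 and abs(e[i])==max(abs(e[i-3:i+4]))];print(u,[(i,int(e[i])) for i in pk])
    for i in pk:
        print('  ',i,'dz.045 %.4f dz.081 %.4f dz.098 %.4f'%tuple(tl(u,i+.5,z)[0] for z in(.045,.081,.098)))
```

```text
t 34.75 TCP [ 0.5198 -0.2812  0.3594] clamp xy [-0.1273 -0.1768] yaw(ty) -3.75 z axis [-0.002  0.002 -1.   ] F [ 1.1 -0.6 -1.4] op 0.0548
cam [ 0.07801593 -0.00037619 -0.06870358]
225 [(204, 34), (220, 61), (250, 41), (321, -87)]
   204 dz.045 0.0353 dz.081 0.0218 dz.098 0.0155
   220 dz.045 0.0290 dz.081 0.0134 dz.098 0.0061
   250 dz.045 0.0164 dz.081 -0.0030 dz.098 -0.0122
   321 dz.045 -0.0164 dz.081 -0.0463 dz.098 -0.0604
250 [(205, 35), (220, 61), (251, 31), (321, -86)]
   205 dz.045 0.0350 dz.081 0.0213 dz.098 0.0149
   220 dz.045 0.0290 dz.081 0.0135 dz.098 0.0061
   251 dz.045 0.0160 dz.081 -0.0036 dz.098 -0.0128
   321 dz.045 -0.0164 dz.081 -0.0463 dz.098 -0.0604
275 [(205, -32), (220, 63), (251, 31), (321, -87)]
   205 dz.045 0.0350 dz.081 0.0213 dz.098 0.0149
   220 dz.045 0.0290 dz.081 0.0135 dz.098 0.0062
   251 dz.045 0.0161 dz.081 -0.0035 dz.098 -0.0128
   321 dz.045 -0.0164 dz.081 -0.0462 dz.098 -0.0603
```

Run:
```python
from h import *
d=pickle.load(open('pics/w7.pkl','rb'))
P=lambda u,v,z:cl(onz(d,120+u/2.3,v/2.3,z))
print('c',P(272,120,.166),'sock -18:',P(255,24,.11),'bore d edge -123:',P(300,337,.11),'slot -128:',P(310,348,.11),'end -172:',P(230,458,.11),P(372,458,.11), 'faces',P(286,380,.11),P(331,380,.11))
d=pickle.load(open('pics/w3.pkl','rb'))
P=lambda u,v,z:cl(onz(d,100+u/1.56,v/1.56,z))
print('w3 sock +18:',P(240,262,.11),'slot 128',P(247,76,.11))
d=grab('top','t11')
g=d['image'].sum(2).astype(int);p=proj(d,[*K,.11]) if 0 else None
```

```text
c [ 0.00122721 -0.05210266] sock -18: [-0.00617409 -0.01743482] bore d edge -123: [ 0.00883804 -0.12330104] slot -128: [ 0.01261924 -0.12750327] end -172: [-0.01891632 -0.17163292] [ 0.03728818 -0.17161585] faces [ 0.00345967 -0.13993054] [ 0.02070726 -0.13993591]
w3 sock +18: [0.00114535 0.01803824] slot 128 [0.0050721 0.1284553]
```

Run:
```python
from h import *
d=pickle.load(open('pics/w7.pkl','rb'));g=d['image'].sum(2).astype(int)
for r in (6,92,160): 
    row=g[r]; print(r,row[185:310:1].tolist() if r==160 else row[232:272].tolist()); f=lambda u:round(cl(onz(d,u,r,.11))[0]*1000,1)
    print([(u,f(u)) for u in (195,200,240,245,250,255,260,265,300)])
```

```text
6 [269, 271, 274, 275, 275, 274, 270, 270, 269, 264, 268, 267, 266, 272, 269, 268, 272, 268, 265, 258, 267, 273, 276, 273, 266, 264, 265, 266, 269, 265, 267, 268, 266, 266, 266, 270, 275, 276, 279, 277]
[(195, np.float64(-33.7)), (200, np.float64(-29.8)), (240, np.float64(0.9)), (245, np.float64(4.7)), (250, np.float64(8.6)), (255, np.float64(12.4)), (260, np.float64(16.3)), (265, np.float64(20.1)), (300, np.float64(46.9))]
92 [468, 473, 476, 472, 471, 475, 479, 478, 459, 382, 292, 261, 267, 269, 272, 267, 271, 272, 272, 261, 263, 310, 460, 586, 611, 601, 597, 596, 595, 597, 597, 594, 593, 587, 580, 574, 571, 566, 564, 563]
[(195, np.float64(-36.9)), (200, np.float64(-32.8)), (240, np.float64(0.3)), (245, np.float64(4.4)), (250, np.float64(8.5)), (255, np.float64(12.6)), (260, np.float64(16.8)), (265, np.float64(20.9)), (300, np.float64(49.7))]
160 [339, 322, 345, 370, 380, 339, 255, 226, 267, 286, 296, 404, 544, 598, 606, 604, 606, 602, 603, 603, 604, 605, 594, 558, 517, 496, 495, 498, 497, 491, 483, 479, 479, 480, 481, 480, 477, 467, 464, 461, 462, 464, 461, 461, 461, 459, 462, 458, 460, 486, 530, 552, 558, 576, 590, 588, 557, 461, 358, 368, 420, 440, 438, 435, 439, 439, 435, 435, 437, 436, 438, 436, 435, 437, 437, 437, 424, 379, 326, 381, 528, 610, 621, 621, 619, 617, 617, 619, 619, 617, 610, 604, 598, 598, 597, 601, 597, 598, 599, 598, 599, 598, 599, 600, 599, 595, 597, 598, 599, 601, 597, 600, 602, 598, 597, 577, 539, 511, 457, 349, 304, 317, 323, 329, 315]
[(195, np.float64(-39.9)), (200, np.float64(-35.5)), (240, np.float64(-0.3)), (245, np.float64(4.1)), (250, np.float64(8.4)), (255, np.float64(12.8)), (260, np.float64(17.2)), (265, np.float64(21.6)), (300, np.float64(52.3))]
```

Emit:
drive_tool(
  rows=[
    [[0, 0, 0], -0.074],
    [[0, 0, 0], -0.074],
    [[0.03, 0.0223, 0], 0],
    [[0.03, 0.0223, 0], 0],
    [[0.03, 0.0223, 0], 0],
    [[0.03, 0.0223, 0], 0],
    [[0.03, 0.0223, 0], 0],
    [[0.0277, 0.0222, 0], 0],
    [[0, 0, 0], 0],
    [[0, 0, 0], 0],
  ],
)

```text
t: 35.85
tool_pos: [0.6388, -0.0928, 0.3608]
tool_rot: [-2.126, -2.313, 0.001]
contact_force: [0.5, -1.2, -2.0]
opening: 0.0549
grip_force: 75.4
```

Emit:
drive_tool(
  rows=[
    [[0, 0, 0.04], 0],
    [[0, 0, 0.04], 0],
    [[0, 0, 0.03], 0],
    [[0, 0, 0.015], 0],
    [[0, 0, 0], 0],
    [[0, 0, 0], 0],
    [[0, 0, 0], 0],
  ],
)

```text
t: 36.55
tool_pos: [0.6398, -0.094, 0.2392]
tool_rot: [2.126, 2.308, 0.003]
contact_force: [-0.6, 1.1, -1.4]
opening: 0.0548
grip_force: 75.4
```

Run:
```python
from h import *
st()
```

```text
t 36.55 TCP [ 0.6398 -0.094   0.2392] clamp xy [ 0.0079 -0.0001] yaw(ty) 4.7 z axis [ 0.005 -0.001 -1.   ] F [-0.6  1.1 -1.4] op 0.0548
```

Emit:
drive_tool(
  rows=[
    [[0.001, -0.0013, 0], 0],
    [[0, 0, 0.01], 0],
    [[0, 0, 0.012], 0],
    [[0, 0, 0], 0],
    [[0, 0, 0], 0],
    [[0, 0, 0], 0],
  ],
)

```text
t: 37.15
tool_pos: [0.6373, -0.0924, 0.2141]
tool_rot: [-2.128, -2.311, 0.0]
contact_force: [0.9, 0.4, -1.3]
opening: 0.0551
grip_force: 75.4
```

Run:
```python
from h import *
st()
```

```text
t 37.15 TCP [ 0.6373 -0.0924  0.2141] clamp xy [0.0055 0.0016] yaw(ty) 4.73 z axis [-0. -0. -1.] F [ 0.9  0.4 -1.3] op 0.0551
```

Emit:
drive_tool(
  rows=[
    [[-0.0005, 0.0009, 0], 0],
    [[0, 0, 0.003], 0],
    [[0, 0, 0.003], 0],
    [[0, 0, 0.002], 0],
    [[0, 0, 0], 0],
    [[0, 0, 0], 0],
  ],
)

```text
t: 37.75
tool_pos: [0.638, -0.0926, 0.2057]
tool_rot: [-2.127, -2.311, 0.0]
contact_force: [-0.0, 0.3, -2.1]
opening: 0.055
grip_force: 75.4
```

Run:
```python
from h import *
st()
```

```text
t 37.75 TCP [ 0.638  -0.0926  0.2057] clamp xy [0.0061 0.0014] yaw(ty) 4.73 z axis [-0.001  0.001 -1.   ] F [-0.   0.3 -2.1] op 0.055
```

Foot is at 0.103, 7 mm inside the socket without contact. Continuing down.

Emit:
drive_tool(
  rows=[
    [[0, 0, 0.003], 0],
    [[0, 0, 0.003], 0],
    [[0, 0, 0.003], 0],
    [[0, 0, 0.003], 0],
    [[0, 0, 0], 0],
    [[0, 0, 0], 0],
  ],
)

```text
t: 38.35
tool_pos: [0.6381, -0.0926, 0.1935]
tool_rot: [-2.127, -2.311, -0.0]
contact_force: [1.0, 2.6, -2.5]
opening: 0.0547
grip_force: 75.3
```

Emit:
drive_tool(
  rows=[
    [[0, 0, 0.002], 0],
    [[0, 0, 0.002], 0],
    [[0, 0, 0], 0],
    [[0, 0, 0], 0],
  ],
)

```text
t: 38.75
tool_pos: [0.6384, -0.0926, 0.1909]
tool_rot: [-2.128, -2.311, -0.001]
contact_force: [-1.2, 5.0, 1.8]
opening: 0.0548
grip_force: 75.7
```

Run:
```python
from h import *
st()
```

```text
t 38.75 TCP [ 0.6384 -0.0926  0.1909] clamp xy [0.0065 0.0014] yaw(ty) 4.73 z axis [ 0.  0. -1.] F [-1.2  5.   1.8] op 0.0548
```

Emit:
drive_tool(
  rows=[
    [[0, 0, 0.001], 0],
    [[0, 0, 0.001], 0],
    [[0, 0, 0.001], 0],
    [[0, 0, 0], 0],
    [[0, 0, 0], 0],
  ],
)

```text
t: 39.25
tool_pos: [0.6386, -0.0925, 0.1908]
tool_rot: [-2.128, -2.311, -0.0]
contact_force: [-7.2, 6.8, 13.9]
opening: 0.0551
grip_force: 77.3
```

Emit:
drive_tool(
  rows=[
    [[0, 0, 0], 0],
    [[0, 0, 0], 0],
    [[0, 0, 0], 0],
    [[0, 0, 0], 0],
    [[0, 0, 0], 0],
    [[0, 0, -0.02], 0],
    [[0, 0, -0.04], 0],
    [[0, 0, -0.04], 0],
    [[0, 0, 0], 0],
  ],
  jaw=0,
)

```text
t: 40.15
tool_pos: [0.6409, -0.0936, 0.2954]
tool_rot: [2.12, 2.303, 0.009]
contact_force: [0.6, -0.1, 1.1]
opening: 0.0856
grip_force: 0.0
```

Run:
```python
from h import *
o,R=st();s=grab('side','s12');d=grab('wrist','w12')
# key head top mask in wrist and side
hsv=cv2.cvtColor(d['image'],cv2.COLOR_BGR2HSV)
print('expected key top c',proj(d,[.6384,-.0938,.146]))
c,sn=np.cos(TH),np.sin(TH)
Rm=np.array([[c,-sn],[sn,c]])
for z in(.146,.15):
    print(z,[np.round(proj(d,[*(O+Rm@[.0064+a,b]),z])).tolist() for a,b in((-.028,-.017),(.028,-.017),(.028,.017),(-.028,.017))])
p=proj(d,[*(O+Rm@[.0064,0]),.146]).astype(int)
g=d['image'].astype(int)
print('row',p,g[p[1],p[0]-60:p[0]+60:2].sum(1).tolist());print('col',g[p[1]-60:p[1]+60:2,p[0]].sum(1).tolist())
```

```text
t 40.15 TCP [ 0.6409 -0.0936  0.2954] clamp xy [0.009  0.0001] yaw(ty) 4.73 z axis [ 0.013 -0.004 -1.   ] F [ 0.6 -0.1  1.1] op 0.0856
expected key top c [245.90012464 201.0531545 ]
0.146 [[206.0, 224.0], [285.0, 224.0], [287.0, 178.0], [204.0, 178.0]]
0.15 [[206.0, 226.0], [286.0, 226.0], [288.0, 179.0], [204.0, 179.0]]
row [245 201] [314, 309, 375, 535, 542, 542, 542, 543, 543, 540, 447, 450, 579, 606, 604, 607, 605, 604, 606, 607, 607, 607, 605, 606, 607, 606, 608, 605, 607, 607, 606, 608, 608, 606, 607, 607, 606, 606, 606, 607, 606, 605, 608, 608, 607, 610, 607, 610, 608, 583, 503, 525, 545, 542, 543, 544, 543, 544, 515, 318]
col [515, 511, 526, 525, 369, 228, 229, 230, 232, 231, 232, 228, 227, 268, 296, 352, 480, 505, 544, 639, 644, 630, 625, 621, 620, 617, 615, 611, 609, 610, 606, 604, 599, 600, 602, 604, 608, 609, 612, 615, 558, 328, 250, 240, 242, 242, 241, 236, 262, 394, 402, 406, 396, 391, 396, 400, 403, 409, 403, 394]
```

The key is home: the force rose at a steady 0.088 m origin height, and the head outline is at the expected pixels. Now blank a.

Emit:
drive_tool(
  rows=[
    [[0.035, -0.002, 0], 0],
    [[0.035, -0.002, 0], 0],
    [[0.034, -0.0015, 0], 0],
    [[0, 0, 0.03], 0],
    [[0, 0, 0.02], 0],
    [[0, 0, 0], 0],
    [[0, 0, 0], 0],
    [[0, 0, 0], 0],
  ],
)

```text
t: 41.05
tool_pos: [0.6246, 0.0101, 0.2379]
tool_rot: [2.128, 2.31, 0.001]
contact_force: [-0.4, -0.4, -0.2]
opening: 0.0851
grip_force: 0.0
```

```bash
cat >> h.py <<'E'
def dl(x,y,z,world=False):
    o,R=st();c,s=np.cos(TH),np.sin(TH)
    p=np.array([x,y]) if world else O+np.array([[c,-s],[s,c]])@[x,y]
    print('tool delta',np.round(R.T@(np.array([*p,z])-o['tool_pos']),4))
E
python3 - <<'E'
from h import *
dl(.001,.105,.190)
d=grab('wrist','w13');print(np.round(proj(d,[.6237,.0101,.166])));g=d['image'].astype(int)
u,v=proj(d,[.6243,.0102,.166]).astype(int)
print('row',g[v,u-60:u+60:3].sum(1).tolist(),'col',g[v-60:v+60:3,u].sum(1).tolist())
E
```

```text
t 41.05 TCP [0.6246 0.0101 0.2379] clamp xy [0.0013 0.1048] yaw(ty) 4.71 z axis [ 0.001 -0.    -1.   ] F [-0.4 -0.4 -0.2] op 0.0851
tool delta [ 0.0002 -0.0003  0.0479]
[248. 254.]
row [492, 519, 520, 521, 520, 521, 520, 510, 380, 457, 444, 440, 466, 467, 425, 430, 445, 448, 339, 413, 388, 370, 477, 470, 441, 439, 460, 479, 484, 470, 478, 400, 450, 453, 489, 482, 480, 483, 483, 483] col [364, 351, 382, 397, 398, 403, 385, 389, 401, 419, 421, 446, 459, 461, 463, 439, 449, 430, 392, 283, 388, 412, 468, 473, 479, 473, 466, 460, 453, 439, 292, 263, 262, 306, 358, 446, 457, 472, 486, 487]
```

Emit:
drive_tool(
  rows=[
    [[0, 0, 0.02], 0],
    [[0, 0, 0.02], 0],
    [[0, 0, 0.008], 0],
    [[0, 0, 0], 0],
    [[0, 0, 0], 0],
  ],
)

```text
t: 41.6
tool_pos: [0.6248, 0.0102, 0.1903]
tool_rot: [2.127, 2.31, 0.002]
contact_force: [-0.1, -0.9, -0.1]
opening: 0.0855
grip_force: 0.0
```

Emit:
drive_tool(
  rows=[
    [[0, 0, 0], 0],
    [[0, 0, 0], 0],
    [[0, 0, 0], 0],
    [[0, 0, 0], 0],
    [[0, 0, 0], 0],
    [[0, 0, 0], 0],
    [[0, 0, 0], 0],
  ],
  jaw=1,
  grip_force=50,
)

```text
t: 42.3
tool_pos: [0.6244, 0.0103, 0.1898]
tool_rot: [2.128, 2.311, 0.001]
contact_force: [-1.7, 0.4, 6.0]
opening: 0.0328
grip_force: 50.1
```

Emit:
drive_tool(
  rows=[
    [[0, 0, -0.01], 0],
    [[0, 0, -0.015], 0],
    [[0, 0, -0.02], 0],
    [[0, 0, -0.03], 0],
    [[0, 0, -0.03], 0],
    [[0, 0, -0.03], 0],
    [[0, 0, 0], 0],
    [[0, 0, 0], 0],
  ],
)

```text
t: 43.1
tool_pos: [0.6242, 0.0104, 0.3251]
tool_rot: [2.127, 2.31, 0.001]
contact_force: [0.3, -0.3, -1.6]
opening: 0.0327
grip_force: 50.4
```

Run:
```python
from h import *
dl(.435,.315,.34,True)
```

```text
t 43.1 TCP [0.6242 0.0104 0.3251] clamp xy [0.0009 0.1052] yaw(ty) 4.73 z axis [ 0.001 -0.    -1.   ] F [ 0.3 -0.3 -1.6] op 0.0327
tool delta [ 0.3192 -0.1634 -0.0152]
```

Emit:
drive_tool(
  rows=[
    [[0.03, -0.002, 0], 0],
    [[0.032, -0.018, 0], 0],
    [[0.032, -0.018, 0], 0],
    [[0.032, -0.018, 0], 0],
    [[0.032, -0.018, 0], 0],
    [[0.032, -0.018, 0], 0],
    [[0.032, -0.018, 0], 0],
    [[0.032, -0.018, 0], 0],
    [[0.032, -0.018, 0], 0],
    [[0.033, -0.0174, 0], 0],
  ],
)

```text
t: 44.1
tool_pos: [0.4332, 0.3154, 0.3214]
tool_rot: [-2.127, -2.31, 0.007]
contact_force: [0.2, 0.6, -1.0]
opening: 0.0329
grip_force: 50.3
```

Emit:
drive_tool(
  rows=[
    [[0, 0, 0], 0],
    [[0, 0, 0.03], 0],
    [[0, 0, 0.04], 0],
    [[0, 0, 0.03], 0],
    [[0, 0, 0.02], 0],
    [[0, 0, 0.015], 0],
    [[0, 0, 0], 0],
    [[0, 0, 0], 0],
  ],
)

```text
t: 44.9
tool_pos: [0.4353, 0.3146, 0.1891]
tool_rot: [-2.128, -2.311, 0.001]
contact_force: [1.2, 0.9, -0.4]
opening: 0.033
grip_force: 50.4
```

Run:
```python
from h import *
dl(.435,.315,.180,True)
d=pickle.load(open('pics/top0.pkl','rb'));hsv=cv2.cvtColor(d['image'],cv2.COLOR_BGR2HSV)
for z in(.04,): print([np.round(proj(d,[.505+a,.339+b,z])).tolist() for a,b in((.1175,.065),(-.1175,.065),(-.1175,-.065),(.1175,-.065))])
g=d['image'].sum(2).astype(int);print('col150',g[180:266,150].tolist());print('row222',g[222,122:178].tolist())
print([np.round(onz(d,150,v,.04)[0],3) for v in (185,188,190,255,258,260)],[np.round(onz(d,u,222,.04)[1],3) for u in(129,131,168,170)])
```

```text
t 44.9 TCP [0.4353 0.3146 0.1891] clamp xy [-0.1622  0.424 ] yaw(ty) 4.71 z axis [-0. -0. -1.] F [ 1.2  0.9 -0.4] op 0.033
tool delta [ 0.0004 -0.0002  0.0091]
[[130.0, 189.0], [129.0, 259.0], [168.0, 259.0], [168.0, 189.0]]
col150 [449, 442, 395, 403, 411, 419, 433, 569, 584, 502, 564, 633, 671, 673, 674, 674, 674, 678, 675, 674, 674, 677, 675, 677, 677, 679, 679, 679, 678, 679, 677, 678, 678, 679, 680, 679, 680, 681, 681, 680, 680, 681, 681, 682, 682, 681, 681, 681, 682, 682, 680, 679, 680, 682, 679, 681, 682, 679, 679, 678, 679, 680, 678, 677, 677, 676, 673, 671, 669, 669, 667, 665, 665, 657, 602, 577, 599, 461, 351, 316, 329, 392, 406, 417, 376, 331]
row222 [436, 437, 437, 451, 466, 471, 483, 544, 635, 453, 316, 365, 530, 546, 542, 571, 593, 591, 579, 582, 575, 565, 569, 569, 586, 669, 690, 689, 681, 676, 680, 681, 686, 691, 682, 680, 684, 686, 681, 682, 680, 676, 672, 672, 670, 658, 465, 321, 322, 365, 376, 375, 364, 361, 358, 370]
[np.float64(0.636), np.float64(0.626), np.float64(0.62), np.float64(0.402), np.float64(0.392), np.float64(0.385)] [np.float64(0.406), np.float64(0.399), np.float64(0.275), np.float64(0.269)]
```

Emit:
drive_tool(
  rows=[
    [[0, 0, 0.005], 0],
    [[0, 0, 0.004], 0],
    [[0, 0, 0.001], 0],
    [[0, 0, 0], 0],
    [[0, 0, 0], 0],
  ],
)

```text
t: 45.4
tool_pos: [0.4353, 0.315, 0.1799]
tool_rot: [2.128, 2.311, 0.002]
contact_force: [-1.1, 0.2, 2.0]
opening: 0.0329
grip_force: 50.6
```

Emit:
drive_tool(
  rows=[
    [[0, 0, 0], 0],
    [[0, 0, 0], 0],
    [[0, 0, 0], 0],
    [[0, 0, 0], 0],
    [[0, 0, -0.01], 0],
    [[0, 0, -0.03], 0],
    [[0, 0, -0.04], 0],
    [[0, 0, -0.04], 0],
    [[0, 0, 0], 0],
  ],
  jaw=0.25,
)

```text
t: 46.3
tool_pos: [0.4375, 0.3161, 0.3078]
tool_rot: [2.125, 2.308, 0.02]
contact_force: [-0.1, 0.7, 0.5]
opening: 0.064
grip_force: 0.0
```

Emit:
drive_tool(
  rows=[
    [[-0.036, 0.018, 0], 0],
    [[-0.036, 0.018, 0], 0],
    [[-0.036, 0.018, 0], 0],
    [[-0.036, 0.018, 0], 0],
    [[-0.036, 0.018, 0], 0],
    [[-0.036, 0.018, 0], 0],
    [[-0.036, 0.018, 0], 0],
    [[-0.04, 0.018, 0], 0],
    [[-0.04, 0.01, 0], 0],
    [[-0.04, 0.0094, 0], 0],
  ],
)

```text
t: 47.3
tool_pos: [0.629, -0.0441, 0.2991]
tool_rot: [-2.128, -2.311, -0.0]
contact_force: [0.4, 0.2, 0.3]
opening: 0.0637
grip_force: 0.0
```

Emit:
drive_tool(
  rows=[
    [[0, 0, 0], 0],
    [[0, 0, 0], 0],
    [[0, 0, 0], 0],
  ],
  jaw=0,
)

```text
t: 47.6
tool_pos: [0.6282, -0.0416, 0.299]
tool_rot: [-2.127, -2.312, -0.0]
contact_force: [-1.0, -1.3, 0.4]
opening: 0.0854
grip_force: 0.0
```

Run:
```python
from h import *
dl(.001,.052,.190)
d=grab('wrist','w14');g=d['image'].astype(int)
c,s=np.cos(TH),np.sin(TH)
u,v=proj(d,[*(O+np.array([[c,-s],[s,c]])@[.001,.052]),.146]).astype(int);print(u,v)
print('row',g[v,u-60:u+60:3].sum(1).tolist(),'col',g[v-60:v+60:3,u].sum(1).tolist())
```

```text
t 47.6 TCP [ 0.6282 -0.0416  0.299 ] clamp xy [0.0006 0.0531] yaw(ty) 4.77 z axis [-0.     0.001 -1.   ] F [-1.  -1.3  0.4] op 0.0854
tool delta [-0.0011  0.0004  0.109 ]
250 199
row [268, 280, 306, 289, 510, 538, 538, 536, 535, 534, 535, 531, 422, 499, 504, 488, 510, 498, 497, 408, 397, 420, 510, 519, 511, 513, 530, 496, 325, 358, 483, 495, 490, 491, 484, 487, 487, 484, 489, 487] col [265, 289, 299, 306, 308, 397, 419, 421, 429, 431, 437, 458, 466, 495, 489, 473, 496, 502, 506, 347, 397, 493, 513, 528, 524, 530, 524, 375, 229, 254, 286, 288, 386, 493, 507, 633, 624, 612, 607, 604]
```

Blank b is centred. Grasp it, with jaw clearance near the key in mind (jaw runs across the seam).

Emit:
drive_tool(
  rows=[
    [[-0.001, 0.0004, 0.02], 0],
    [[0, 0, 0.03], 0],
    [[0, 0, 0.03], 0],
    [[0, 0, 0.02], 0],
    [[0, 0, 0.01], 0],
    [[0, 0, 0], 0],
    [[0, 0, 0], 0],
  ],
)

```text
t: 48.35
tool_pos: [0.6295, -0.0429, 0.1904]
tool_rot: [2.126, 2.311, 0.001]
contact_force: [0.7, -0.4, 0.7]
opening: 0.0854
grip_force: 0.0
```

Emit:
drive_tool(
  rows=[
    [[0, 0, 0], 0],
    [[0, 0, 0], 0],
    [[0, 0, 0], 0],
    [[0, 0, 0], 0],
    [[0, 0, 0], 0],
    [[0, 0, 0], 0],
    [[0, 0, 0], 0],
  ],
  jaw=1,
)

```text
t: 49.05
tool_pos: [0.6294, -0.0435, 0.19]
tool_rot: [2.127, 2.31, 0.001]
contact_force: [-1.3, -0.6, 4.7]
opening: 0.0326
grip_force: 50.3
```

Emit:
drive_tool(
  rows=[
    [[0, 0, -0.01], 0],
    [[0, 0, -0.015], 0],
    [[0, 0, -0.02], 0],
    [[0, 0, -0.03], 0],
    [[0, 0, -0.03], 0],
    [[0, 0, -0.04], 0],
    [[0, 0, 0], 0],
    [[0, 0, 0], 0],
  ],
)

```text
t: 49.85
tool_pos: [0.6292, -0.0435, 0.3361]
tool_rot: [2.126, 2.309, 0.002]
contact_force: [0.3, -1.5, -1.3]
opening: 0.0321
grip_force: 50.5
```

Run:
```python
from h import *
dl(.505,.365,.18,True)
```

```text
t 49.85 TCP [ 0.6292 -0.0435  0.3361] clamp xy [0.0015 0.0511] yaw(ty) 4.73 z axis [ 0.003 -0.001 -1.   ] F [ 0.3 -1.5 -1.3] op 0.0321
tool delta [ 0.4174 -0.0906  0.1555]
```

Emit:
drive_tool(
  rows=[
    [[0.041, -0.009, 0], 0],
    [[0.042, -0.009, 0], 0],
    [[0.042, -0.009, 0], 0],
    [[0.042, -0.009, 0], 0],
    [[0.042, -0.009, 0], 0],
    [[0.042, -0.009, 0], 0],
    [[0.042, -0.009, 0], 0],
    [[0.042, -0.009, 0], 0],
    [[0.042, -0.009, 0], 0],
    [[0.04, -0.009, 0], 0],
  ],
)

```text
t: 50.85
tool_pos: [0.5033, 0.366, 0.3314]
tool_rot: [-2.127, -2.31, 0.007]
contact_force: [0.7, -0.2, -1.4]
opening: 0.0326
grip_force: 50.4
```

Emit:
drive_tool(
  rows=[
    [[0, 0, 0], 0],
    [[0, 0, 0.03], 0],
    [[0, 0, 0.04], 0],
    [[0, 0, 0.03], 0],
    [[0, 0, 0.03], 0],
    [[0, 0, 0.015], 0],
    [[0, 0, 0], 0],
    [[0, 0, 0], 0],
  ],
)

```text
t: 51.65
tool_pos: [0.5053, 0.3645, 0.1895]
tool_rot: [2.128, 2.311, 0.0]
contact_force: [0.7, -0.3, -1.3]
opening: 0.0325
grip_force: 50.4
```

Run:
```python
from h import *
dl(.505,.365,.18,True)
```

```text
t 51.65 TCP [0.5053 0.3645 0.1895] clamp xy [-0.0883  0.4679] yaw(ty) 4.71 z axis [ 0. -0. -1.] F [ 0.7 -0.3 -1.3] op 0.0325
tool delta [ 0.0005 -0.0002  0.0095]
```

Emit:
drive_tool(
  rows=[
    [[0, 0, 0.005], 0],
    [[0, 0, 0.004], 0],
    [[0, 0, 0.001], 0],
    [[0, 0, 0], 0],
    [[0, 0, 0], 0],
  ],
)

```text
t: 52.15
tool_pos: [0.5053, 0.365, 0.1801]
tool_rot: [2.128, 2.311, 0.002]
contact_force: [-0.6, 0.3, 2.5]
opening: 0.0321
grip_force: 50.7
```

Emit:
drive_tool(
  rows=[
    [[0, 0, 0], 0],
    [[0, 0, 0], 0],
    [[0, 0, 0], 0],
    [[0, 0, 0], 0],
    [[0, 0, -0.01], 0],
    [[0, 0, -0.03], 0],
    [[0, 0, -0.04], 0],
    [[0, 0, -0.04], 0],
    [[0, 0, 0], 0],
  ],
  jaw=0.25,
)

```text
t: 53.05
tool_pos: [0.5074, 0.3661, 0.3085]
tool_rot: [2.125, 2.308, 0.021]
contact_force: [0.8, -0.2, 1.3]
opening: 0.0641
grip_force: 0.0
```

Emit:
drive_tool(
  rows=[
    [[-0.04, 0.007, 0], 0],
    [[-0.04, 0.007, 0], 0],
    [[-0.04, 0.007, 0], 0],
    [[-0.04, 0.007, 0], 0],
    [[-0.04, 0.007, 0], 0],
    [[-0.04, 0.007, 0], 0],
    [[-0.04, 0.007, 0], 0],
    [[-0.04, 0.007, 0], 0],
    [[-0.04, 0.007, 0], 0],
    [[-0.04, 0.007, 0], 0],
  ],
)

```text
t: 54.05
tool_pos: [0.6078, -0.0298, 0.2993]
tool_rot: [2.128, 2.311, 0.0]
contact_force: [0.3, 0.1, 1.6]
opening: 0.064
grip_force: 0.0
```

Emit:
drive_tool(
  rows=[
    [[-0.04, 0.007, 0], 0],
    [[-0.04, 0.007, 0], 0],
    [[-0.04, 0.006, 0], 0],
    [[0, 0, 0], 0],
    [[0, 0, 0], 0],
    [[0, 0, 0], 0],
  ],
  jaw=0,
)

```text
t: 54.65
tool_pos: [0.6373, -0.1453, 0.299]
tool_rot: [-2.127, -2.311, -0.0]
contact_force: [-0.3, 0.4, -0.9]
opening: 0.0857
grip_force: 0.0
```

Run:
```python
from h import *
dl(.001,-.052,.190)
d=grab('wrist','w15');g=d['image'].astype(int)
c,s=np.cos(TH),np.sin(TH)
u,v=proj(d,[*(O+np.array([[c,-s],[s,c]])@[.001,-.052]),.166]).astype(int);print(u,v)
print('row',g[v,u-60:u+60:3].sum(1).tolist(),'col',g[v-60:v+60:3,u].sum(1).tolist())
```

```text
t 54.65 TCP [ 0.6373 -0.1453  0.299 ] clamp xy [ 0.0011 -0.051 ] yaw(ty) 4.76 z axis [-0.  0. -1.] F [-0.3  0.4 -0.9] op 0.0857
tool delta [-1.00e-03 -1.00e-04  1.09e-01]
249 209
row [382, 293, 264, 196, 326, 523, 521, 519, 518, 521, 520, 514, 417, 465, 439, 464, 476, 472, 471, 390, 421, 388, 477, 486, 498, 490, 502, 477, 461, 488, 482, 494, 551, 554, 554, 554, 553, 556, 556, 555] col [500, 361, 374, 372, 367, 272, 264, 282, 429, 430, 427, 425, 443, 496, 495, 504, 477, 478, 476, 340, 421, 469, 485, 478, 474, 474, 446, 401, 242, 248, 249, 272, 299, 285, 266, 252, 274, 323, 392, 436]
```

Emit:
drive_tool(
  rows=[
    [[-0.001, 0, 0.02], 0],
    [[0, 0, 0.03], 0],
    [[0, 0, 0.03], 0],
    [[0, 0, 0.02], 0],
    [[0, 0, 0.01], 0],
    [[0, 0, 0], 0],
    [[0, 0, 0], 0],
  ],
)

```text
t: 55.4
tool_pos: [0.6381, -0.1467, 0.1904]
tool_rot: [2.126, 2.311, 0.001]
contact_force: [0.5, 0.4, -0.0]
opening: 0.0853
grip_force: 0.0
```

Emit:
drive_tool(
  rows=[
    [[0, 0, 0], 0],
    [[0, 0, 0], 0],
    [[0, 0, 0], 0],
    [[0, 0, 0], 0],
    [[0, 0, 0], 0],
    [[0, 0, 0], 0],
    [[0, 0, 0], 0],
  ],
  jaw=1,
)

```text
t: 56.1
tool_pos: [0.638, -0.1473, 0.19]
tool_rot: [2.127, 2.31, 0.001]
contact_force: [-0.7, 0.3, 5.1]
opening: 0.0315
grip_force: 49.9
```

Emit:
drive_tool(
  rows=[
    [[0, 0, -0.01], 0],
    [[0, 0, -0.015], 0],
    [[0, 0, -0.02], 0],
    [[0, 0, -0.03], 0],
    [[0, 0, -0.03], 0],
    [[0, 0, -0.04], 0],
    [[0, 0, -0.02], 0],
    [[0, 0, 0], 0],
    [[0, 0, 0], 0],
  ],
)

```text
t: 57.0
tool_pos: [0.6374, -0.147, 0.354]
tool_rot: [-2.128, -2.311, 0.0]
contact_force: [0.2, 0.8, -2.0]
opening: 0.0317
grip_force: 50.0
```

Run:
```python
from h import *
dl(.575,.315,.18,True)
```

```text
t 57.0 TCP [ 0.6374 -0.147   0.354 ] clamp xy [ 0.001  -0.0527] yaw(ty) 4.73 z axis [-0.  0. -1.] F [ 0.2  0.8 -2. ] op 0.0317
tool delta [ 0.4655 -0.024   0.174 ]
```

Emit:
drive_tool(
  rows=[
    [[0.04, -0.002, 0], 0],
    [[0.0475, -0.002, 0], 0],
    [[0.0475, -0.002, 0], 0],
    [[0.0475, -0.003, 0], 0],
    [[0.0475, -0.003, 0], 0],
    [[0.0475, -0.003, 0], 0],
    [[0.0475, -0.003, 0], 0],
    [[0.0475, -0.002, 0], 0],
    [[0.0475, -0.002, 0], 0],
    [[0.0455, -0.002, 0], 0],
  ],
)

```text
t: 58.0
tool_pos: [0.5738, 0.3165, 0.3507]
tool_rot: [-2.126, -2.31, 0.007]
contact_force: [0.3, -0.4, -1.4]
opening: 0.0317
grip_force: 50.0
```

Emit:
drive_tool(
  rows=[
    [[0, 0, 0], 0],
    [[0, 0, 0.04], 0],
    [[0, 0, 0.04], 0],
    [[0, 0, 0.04], 0],
    [[0, 0, 0.03], 0],
    [[0, 0, 0.014], 0],
    [[0, 0, 0], 0],
    [[0, 0, 0], 0],
  ],
)

```text
t: 58.8
tool_pos: [0.5757, 0.3147, 0.1908]
tool_rot: [2.128, 2.311, 0.001]
contact_force: [0.2, -0.3, -0.7]
opening: 0.0319
grip_force: 50.0
```

Run:
```python
from h import *
dl(.575,.315,.18,True)
```

```text
t 58.8 TCP [0.5757 0.3147 0.1908] clamp xy [-0.0222  0.4124] yaw(ty) 4.71 z axis [ 0.001  0.    -1.   ] F [ 0.2 -0.3 -0.7] op 0.0319
tool delta [ 0.0004 -0.0007  0.0108]
```

Emit:
drive_tool(
  rows=[
    [[0, 0, 0.005], 0],
    [[0, 0, 0.004], 0],
    [[0, 0, 0.0015], 0],
    [[0, 0, 0], 0],
    [[0, 0, 0], 0],
  ],
)

```text
t: 59.3
tool_pos: [0.5754, 0.315, 0.18]
tool_rot: [2.128, 2.311, 0.001]
contact_force: [-0.3, 0.2, -0.4]
opening: 0.0322
grip_force: 50.1
```

Emit:
drive_tool(
  rows=[
    [[0, 0, 0], 0],
    [[0, 0, 0], 0],
    [[0, 0, 0], 0],
    [[0, 0, 0], 0],
    [[0, 0, -0.01], 0],
    [[0, 0, -0.03], 0],
    [[0, 0, -0.04], 0],
    [[0, 0, -0.04], 0],
    [[0, 0, -0.02], 0],
    [[0, 0, 0], 0],
  ],
  jaw=0.25,
)

```text
t: 60.3
tool_pos: [0.5768, 0.3155, 0.3262]
tool_rot: [2.125, 2.308, 0.014]
contact_force: [-0.3, 0.6, 0.2]
opening: 0.064
grip_force: 0.0
```

Emit:
drive_tool(
  rows=[
    [[-0.04, -0.04, 0], 0],
    [[-0.04, -0.04, 0], 0],
    [[-0.04, -0.03, 0], 0],
    [[-0.04, 0, 0], 0],
    [[0, 0, 0], 0],
    [[0, 0, 0], 0],
    [[0, 0, 0], 0],
  ],
)

```text
t: 61.0
tool_pos: [0.4873, 0.1568, 0.319]
tool_rot: [-2.127, -2.311, 0.001]
contact_force: [-0.3, 0.1, 0.3]
opening: 0.0638
grip_force: 0.0
```

Run:
```python
from h import *
st();d=grab('top','t20');d0=pickle.load(open('pics/top0.pkl','rb'))
g=d['image'].astype(int).sum(2);g0=d0['image'].astype(int).sum(2)
for n,x,y,z in[('a',.435,.315,.156),('b',.505,.365,.136),('c',.575,.315,.156)]:
    u,v=proj(d,[x,y,z]).astype(int);print(n,u,v,'mean abs diff',np.abs(g-g0)[v-3:v+4,u-3:u+4].mean(),d['image'][v-3:v+4,u-3:u+4].mean((0,1)).round(),'vs',d0['image'][v,u])
K=O+[.0064,.0005]
for n,p in[('key',[*K,.146]),('wedge',[.476,-.3735,.13])]:
    u,v=proj(d,p).astype(int);print(n,u,v,d['image'][v,u],d0['image'][v,u])
m=(np.abs(g-g0)>90).astype(np.uint8);m=cv2.morphologyEx(m,cv2.MORPH_OPEN,np.ones((2,2)))
for s in cv2.connectedComponentsWithStats(m)[2][1:]:
    if s[4]>6 and s[1]>110 and s[1]<310 and 110<s[0]<410:print(s)
```

```text
t 61.0 TCP [0.4873 0.1568 0.319 ] clamp xy [-0.1234  0.2625] yaw(ty) 4.75 z axis [-0.001  0.    -1.   ] F [-0.3  0.1  0.3] op 0.0638
a 148 246 mean abs diff 65.77551020408163 [145. 195. 230.] vs [177 230 245]
b 133 224 mean abs diff 143.10204081632654 [184. 214. 226.] vs [ 89 117 137]
c 148 201 mean abs diff 99.87755102040816 [148. 196. 230.] vs [205 243 247]
key 278 181 [198 241 247] [ 86  96 109]
wedge 366 231 [ 55  83 134] [ 53  80 129]
[235 165  85  12 353]
[323 164   9   5  39]
[ 227  173  106   23 1051]
[226 174   6   4  24]
[147 199  21  11 179]
[ 139  206  106  178 5031]
[199 207  26  10 147]
[187 217  12  10  62]
[324 217  12  24 196]
[172 218  13   6  44]
[337 219  15  17 155]
[132 221   4  11  37]
[335 238   4   4  15]
[329 241  36  15 195]
[395 240   6   5  26]
[329 242   6   6  24]
[375 247   5   4  17]
[383 248   4   5  12]
[388 248  11  22 106]
[391 283  16  16 169]
[177 291   6   2  12]
```

Run:
```python
from h import *
a=pickle.load(open('pics/top0.pkl','rb'))['image'].astype(int);b=pickle.load(open('pics/t20.pkl','rb'))['image'].astype(int)
m=np.abs(a.sum(2)-b.sum(2))>90
for x,y,w,h in[(337,219,15,17),(324,217,12,24),(329,241,36,15),(388,248,11,22),(391,283,16,16),(395,240,6,5)]:
    k=np.zeros_like(m);k[y:y+h,x:x+w]=1;k&=m;print((x,y),a[k].mean(0).round(),b[k].mean(0).round(),(b[k].mean(0)/a[k].mean(0)).round(2))
```

```text
(337, 219) [ 92. 110. 141.] [123. 149. 193.] [1.34 1.35 1.37]
(324, 217) [172. 217. 235.] [114. 136. 175.] [0.66 0.63 0.75]
(329, 241) [124. 150. 196.] [100. 120. 155.] [0.81 0.8  0.79]
(388, 248) [123. 153. 183.] [ 94. 116. 138.] [0.77 0.76 0.75]
(391, 283) [102. 196. 224.] [ 83. 156. 184.] [0.82 0.8  0.82]
(395, 240) [158. 211. 225.] [125. 168. 184.] [0.79 0.79 0.82]
```

The remaining differences are only the arm's shadow and the key's old place. Blanks, key and wedge are where they belong.

```bash
python3 -c "
from station import ctrl
print(ctrl.finish_job())"
```

```text
the job is handed in; nothing more can be done
None
```

I handed the job in at about 61 s: by force and camera readings, the clamp is open about 12 mm at both ends, the key is home, blanks a, b and c are in the tray (d was absent), and the wedge is back in its holder.

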